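# Load the kiln rack with the colour rods in batch order

### The job

Move the four glass rods from the graphite cradles of the dark batch tray into the notches of the stainless kiln rack, keeping their order counted from the handles: the rod that lies next to the tray's handle goes in the notch next to the rack's handle, the next rod in the next notch, and so on. Lay each rod down gently rather than dropping it, lying in one pair of notches with about the same length sticking out at both sides.

Things in the scene. Friction and masses are not known exactly. Their poses are not given: they have to be found in the camera images.
- rod_amber: Loose solid glass rod, amber orange, 20 mm diameter, 150 mm long, about 105 g. Origin: its centre; own x along it (it may be rolled about x). At the start it lies level in its cradle along the cradle's x, up to 10 mm off its middle lengthwise, axis 54 mm above the table; 36 mm clear gap to the next rod. Grasp from above across its middle.
- rod_green: Loose solid glass rod, dark green, 20 mm diameter, 150 mm long, about 105 g. Origin: its centre; own x along it (it may be rolled about x). At the start it lies level in its cradle along the cradle's x, up to 10 mm off its middle lengthwise, axis 54 mm above the table; 36 mm clear gap to the next rod. Grasp from above across its middle.
- rod_cobalt: Loose solid glass rod, dark cobalt blue, 20 mm diameter, 150 mm long, about 105 g. Origin: its centre; own x along it (it may be rolled about x). At the start it lies level in its cradle along the cradle's x, up to 10 mm off its middle lengthwise, axis 54 mm above the table; 36 mm clear gap to the next rod. Grasp from above across its middle.
- rod_opal: Loose solid glass rod, opaque creamy white, 20 mm diameter, 150 mm long, about 105 g. Origin: its centre; own x along it (it may be rolled about x). At the start it lies level in its cradle along the cradle's x, up to 10 mm off its middle lengthwise, axis 54 mm above the table; 36 mm clear gap to the next rod. Grasp from above across its middle.
- cradle_amber: Fixed dark graphite cradle where the amber rod lies at the start, with a 22 mm round swatch of that glass at its front (x = -87 mm). Origin: centre of its underside, 4 mm above the table. V rests at x = +-40 mm (16 mm thick) hold the rod's axis 50 mm above the origin; between them only a bar 26 mm wide, 8 mm high. The four stand parallel in a row along y, 56 mm apart, in any order.
- cradle_green: Fixed dark graphite cradle where the green rod lies at the start, with a 22 mm round swatch of that glass at its front (x = -87 mm). Origin: centre of its underside, 4 mm above the table. V rests at x = +-40 mm (16 mm thick) hold the rod's axis 50 mm above the origin; between them only a bar 26 mm wide, 8 mm high. The four stand parallel in a row along y, 56 mm apart, in any order.
- cradle_cobalt: Fixed dark graphite cradle where the cobalt rod lies at the start, with a 22 mm round swatch of that glass at its front (x = -87 mm). Origin: centre of its underside, 4 mm above the table. V rests at x = +-40 mm (16 mm thick) hold the rod's axis 50 mm above the origin; between them only a bar 26 mm wide, 8 mm high. The four stand parallel in a row along y, 56 mm apart, in any order.
- cradle_opal: Fixed dark graphite cradle where the opal rod lies at the start, with a 22 mm round swatch of that glass at its front (x = -87 mm). Origin: centre of its underside, 4 mm above the table. V rests at x = +-40 mm (16 mm thick) hold the rod's axis 50 mm above the origin; between them only a bar 26 mm wide, 8 mm high. The four stand parallel in a row along y, 56 mm apart, in any order.
- tray_handle: Fixed end of the batch tray with its carrying handle: dark steel plate 130 x 4 x 30 mm, upright arch and 18 mm thick wooden grip along x, top 77 mm above the origin. Origin: centre of its underside, in line with the cradle row, 50 mm beyond the nearest cradle. The tray lies either way round: handle at the +y or -y end; the other end is a low plate.
- kiln_rack: Fixed bright stainless rack, empty. Origin: underside centre, on the table. Two strips along y at x = +-40 mm (14 mm wide), each with V notches at y = +84, +28, -28, -84 mm (45 degree sides, 28 mm mouth, crests 50 mm high). A rod in a notch pair lies along x, axis 50 mm above the table. Handle (arch, wooden grip, top 77 mm) always at y = +134 mm. Between the strips only table.
There are look-alikes about, which are no part of the job. Of the things that look like the rod_cobalt, the smaller one is meant.

How it is judged (in metres and radians):
At the end, for the whole second after the job is handed in: Each rod lies at rest and released in its own pair of kiln rack notches, the n-th rod from the tray's handle in the n-th notch from the rack's handle (across the notch within 8 mm, height within 5 mm, centred lengthwise within 15 mm, along the rack's x within 0.1 rad) (((horizontal distance between cradle_amber and tray_handle between 0.03 and 0.07 m and y of rod_amber in the frame of kiln_rack between 0.076 and 0.092 m) or (horizontal distance between cradle_amber and tray_handle between 0.086 and 0.126 m and y of rod_amber in the frame of kiln_rack between 0.02 and 0.036 m) or (horizontal distance between cradle_amber and tray_handle between 0.142 and 0.182 m and y of rod_amber in the frame of kiln_rack between -0.036 and -0.02 m) or (horizontal distance between cradle_amber and tray_handle between 0.198 and 0.238 m and y of rod_amber in the frame of kiln_rack between -0.092 and -0.076 m)) and x of rod_amber in the frame of kiln_rack between -0.015 and 0.015 m and z of rod_amber in the frame of kiln_rack between 0.045 and 0.055 m and angle between the x axis of each of rod_amber, rod_green, rod_cobalt, rod_opal and the x axis of kiln_rack, either way round below 0.1 rad and linear speed of each of rod_amber, rod_green, rod_cobalt, rod_opal below 0.02 m/s and contact force between each of rod_amber, rod_green, rod_cobalt, rod_opal and the fingers below 0.05 N and ((horizontal distance between cradle_green and tray_handle between 0.03 and 0.07 m and y of rod_green in the frame of kiln_rack between 0.076 and 0.092 m) or (horizontal distance between cradle_green and tray_handle between 0.086 and 0.126 m and y of rod_green in the frame of kiln_rack between 0.02 and 0.036 m) or (horizontal distance between cradle_green and tray_handle between 0.142 and 0.182 m and y of rod_green in the frame of kiln_rack between -0.036 and -0.02 m) or (horizontal distance between cradle_green and tray_handle between 0.198 and 0.238 m and y of rod_green in the frame of kiln_rack between -0.092 and -0.076 m)) and x of rod_green in the frame of kiln_rack between -0.015 and 0.015 m and z of rod_green in the frame of kiln_rack between 0.045 and 0.055 m and ((horizontal distance between cradle_cobalt and tray_handle between 0.03 and 0.07 m and y of rod_cobalt in the frame of kiln_rack between 0.076 and 0.092 m) or (horizontal distance between cradle_cobalt and tray_handle between 0.086 and 0.126 m and y of rod_cobalt in the frame of kiln_rack between 0.02 and 0.036 m) or (horizontal distance between cradle_cobalt and tray_handle between 0.142 and 0.182 m and y of rod_cobalt in the frame of kiln_rack between -0.036 and -0.02 m) or (horizontal distance between cradle_cobalt and tray_handle between 0.198 and 0.238 m and y of rod_cobalt in the frame of kiln_rack between -0.092 and -0.076 m)) and x of rod_cobalt in the frame of kiln_rack between -0.015 and 0.015 m and z of rod_cobalt in the frame of kiln_rack between 0.045 and 0.055 m and ((horizontal distance between cradle_opal and tray_handle between 0.03 and 0.07 m and y of rod_opal in the frame of kiln_rack between 0.076 and 0.092 m) or (horizontal distance between cradle_opal and tray_handle between 0.086 and 0.126 m and y of rod_opal in the frame of kiln_rack between 0.02 and 0.036 m) or (horizontal distance between cradle_opal and tray_handle between 0.142 and 0.182 m and y of rod_opal in the frame of kiln_rack between -0.036 and -0.02 m) or (horizontal distance between cradle_opal and tray_handle between 0.198 and 0.238 m and y of rod_opal in the frame of kiln_rack between -0.092 and -0.076 m)) and x of rod_opal in the frame of kiln_rack between -0.015 and 0.015 m and z of rod_opal in the frame of kiln_rack between 0.045 and 0.055 m); the robot touches nothing.
It fails at once if the amber rod is dropped: it falls freely faster than 0.5 m/s (a drop of more than about 12 mm) (linear speed of rod_amber above 0.5 m/s and contact force between rod_amber and anything else below 0.01 N).
It fails at once if the green rod is dropped: it falls freely faster than 0.5 m/s (a drop of more than about 12 mm) (linear speed of rod_green above 0.5 m/s and contact force between rod_green and anything else below 0.01 N).
It fails at once if the cobalt rod is dropped: it falls freely faster than 0.5 m/s (a drop of more than about 12 mm) (linear speed of rod_cobalt above 0.5 m/s and contact force between rod_cobalt and anything else below 0.01 N).
It fails at once if the opal rod is dropped: it falls freely faster than 0.5 m/s (a drop of more than about 12 mm) (linear speed of rod_opal above 0.5 m/s and contact force between rod_opal and anything else below 0.01 N).
It also fails if it takes over 112 s, if anything falls off the work surface, if the arm or the gripper's body presses on something with over 40 N, if the wrist force passes 120 N, or if a joint passes its speed limit or range.

### The arm

A 7-joint arm with a two-finger parallel gripper is mounted at the origin on the work surface. World frame = base frame: x ahead of the robot, y to its left, z up, the work surface at z = 0. Lengths are in mm, angles in rad, forces in N, time in s.
With the tool pointing down it reaches from about 400 to 925 mm from the base axis. Payload 4.1 kg.
Tool frame: the origin (TCP) lies midway between the tips of the shut fingers; the grasp point (between the pads) lies manip.tcp_to_grasp behind it (manip.tcp_to_grasp is the distance from the TCP to the grasp point, in mm); z points along the fingers, x is the direction in which the jaws open and shut, and the axes are right-handed (so a half turn about z gives the same grasp; the last joint's range is limited). The gripper opens to 85 mm and grips with 20 to 120 N. Pads are 22 mm wide; open, the fingers measure 114 mm over their backs; the gripper's body (76 mm by 85 mm) begins 54 mm behind the grasp point. The pads swing forward as they close: fully open they stand 13 mm farther back than shut.
Start: joints at [1.215, 0.398, 0.045, 1.537, -0.019, 1.207, -0.051], TCP at [165.127, -628.71, 231.347] pointing down, gripper open.
Joint ranges: [-2.82, 2.82], [-0.49, 2.23], [-1.37, 1.46], [0, 2.46], [-1.36, 4.5], [0.23, 2], [-2.94, 2.94]. Speed limits (rad/s): [2.57, 2.57, 3.14, 3.14, 3.14, 3.14, 3.14].

### API

Orientations are given as a rotation vector (axis times angle).
In Python, from bench import manip gives the robot as it stands. The module is installed in compiled form; this text tells all that it offers.
- The arm moves only by the tool drive_tool, never from a script. Its argument "increments" is a list of rows, each an object of numbers: "x", "y", "z": the shift along the tool's x, y, z in mm; "rx", "ry", "rz": the turn, a rotation vector about the tool's x, y, z in rad; "claw": the closure, from 0 (fully open) to 1 (shut). In form: [{"x": .., "y": .., "z": .., "rx": .., "ry": .., "rz": .., "claw": ..}, ...]. A call has exactly 8 rows; each row shifts and turns the commanded pose from where the row before left it, along the tool's axes as they then stand; what a row does not reach is not made up. A row lasts 1/12 s, in which the tool goes at most 41.7 mm and 7.16 degrees, less where a joint would pass 70% of its speed; a pose out of reach is approached as far as the arm can. A call with a gripper value outside its range is refused whole. The fingers move at their own pace and stop on an object; "grip_force" is the grip in N (left out, the last holds). Time passes only in rows, so rows that do not move let the fingers close, or fill a call up. It gives the time, the measured TCP pose, the force and the opening at its end, in the units of the state.
- manip.state(): the state, without advancing time (a new reading comes with each control period).
- manip.read_camera(name): name is "scene" or "top"; returns a dict with "image" (384x512x3 uint8, red, green, blue), "fovy" (degrees; the focal length in pixels is half the picture's height over the tangent of half this angle, whatever the lens; pixels are square), "cx", "cy" (the principal point, pixels), "T" (4x4, takes a point from camera to world coordinates). Camera axes: x right, y down, z forward; pixel columns grow to the right and rows downward; lengths in mm; the calibration is good to about 2 mm. A picture is of the moment at which its call begins. There is no depth.
- manip.close_job(): hands the job in, once; it reports no verdict.
Trained networks look in a picture, given as the dict that the camera call returned (one of the last four; its "shot" number tells which), for a name from the list of things; names that differ only in an ending like _2 or _b are one class to them, and where a whole thing is asked for, a point or a joint stands for the part that bears it (a point fixed in the world has none). Each returns a list of dicts, best first, with "conf" (0 to 1); they miss things now and then, are a little off and sometimes report something else, mostly with a low value. They report only what shows in the picture. A call takes as long as a camera call. They do not tell look-alikes from the thing itself.
- manip.look_for(picture, label): "at" ([x, y, z] in mm, in the coordinates of the camera as it stood for that picture, good to about 4 mm: the middle of the surface that is visible of it).
- manip.regions_of(picture, label): "region" (384x512 bool, what is visible of it).
The state is a dict: "t": time; "qpos": joint angles; "dq": joint speeds; "joint_torque": joint torques, N m; "tool_pos": TCP position; "eef_rot": TCP orientation; "wrist_force": force on the tool from outside, world axes, zero at the start; "wrist_torque": the same for the moment, N m; "finger_gap": finger opening in mm.
Only numpy, scipy, OpenCV 4.12 (cv2) and the standard library are available. Lean on these libraries where they do the work, as an engineer would, in place of code of your own. Each camera call takes 0.05 s, during which the arm holds its last target.

## Working session

There is one attempt and no reset: what is moved stays moved. The work goes in short steps, Python scripts to look and compute and a tool call to move; the robot and the scene stay as the last step left them, time stands still between calls to the robot, and variables do not carry over. Pictures are saved under pics/ and viewed, and the job is handed in when it is done.

Besides the shell and the picture viewer there is one more tool, called after ">>>" as name(argument=value, ...), one argument or row to a line, values as JSON. drive_tool: Moves the arm, as the interface text tells. Its arguments: {"type":"object","properties":{"increments":{"type":"array"},"grip_force":{"type":"number"}},"required":["increments"]}

```bash
ls; mkdir -p pics; python3 - <<'E'
from bench import manip
import cv2,numpy as np
print(manip.state()); print(manip.tcp_to_grasp)
for n in ("scene","top"):
    p=manip.read_camera(n); cv2.imwrite(f"pics/{n}0.png",p["image"][:,:,::-1])
    print(n,p["fovy"],p["cx"],p["cy"],np.round(p["T"],3).tolist(),p["shot"])
    for l in ["rod_amber","rod_green","rod_cobalt","rod_opal","cradle_amber","cradle_green","cradle_cobalt","cradle_opal","tray_handle","kiln_rack"]:
        for d in manip.look_for(p,l):
            w=p["T"]@np.r_[d["at"],1]; print(l,round(d["conf"],2),np.round(w[:3],0))
E
```

```text
pics
{'t': 0.0, 'qpos': array([ 1.21496188,  0.39917985,  0.04501345,  1.53786885, -0.01874291,
        1.20686446, -0.0506814 ]), 'dq': array([ 0.00081294,  0.00012716, -0.00137355,  0.00040891, -0.00067125,
        0.00020159, -0.00070798]), 'joint_torque': array([-9.95339406e-05, -4.75118995e+01,  1.36501931e+00, -2.54220021e+01,
        1.18297711e-02,  9.34776908e-03,  1.11244569e-05]), 'tool_pos': array([ 165.00289705, -628.06913973,  230.27582681]), 'eef_rot': array([-2.48690087e+00,  1.91782704e+00,  2.43952444e-03]), 'wrist_force': array([-0.12139067, -0.20822247, -0.64398071]), 'wrist_torque': array([ 0.01056496, -0.01677409,  0.03967144]), 'finger_gap': 85.11730276836188}
18.700000000000003
scene 46.20405047291033 259.7352149828967 188.16557563061716 [[-0.509, 0.543, -0.668, 1106.756], [0.861, 0.317, -0.398, 398.038], [-0.005, -0.778, -0.629, 737.707], [0.0, 0.0, 0.0, 1.0]] 1
rod_amber 0.83 [514. 327.  61.]
rod_green 0.86 [501. 269.  63.]
rod_green 0.6 [529. 279.  25.]
rod_green 0.48 [514. 217.  57.]
rod_cobalt 0.91 [253. 352.  20.]
rod_cobalt 0.9 [513. 160.  60.]
rod_opal
[... 154 characters left out ...]
.  15.]
cradle_opal 0.71 [481. 222.  27.]
tray_handle 0.67 [512. 374.  76.]
kiln_rack 0.79 [ 509. -194.   28.]
top 52.03320697368738 255.31623395663087 192.32970225064892 [[-0.028, -0.992, 0.125, 283.772], [-1.0, 0.029, 0.003, -14.746], [-0.007, -0.125, -0.992, 1221.546], [0.0, 0.0, 0.0, 1.0]] 2
rod_amber 0.56 [500. 320.  70.]
rod_green 0.64 [478. 266.  63.]
rod_cobalt 0.88 [238. 336.  24.]
rod_cobalt 0.69 [502. 155.  67.]
rod_opal 0.61 [503. 213.  61.]
cradle_amber 0.79 [453. 320.  13.]
cradle_green 0.84 [454. 268.  11.]
cradle_cobalt 0.78 [450. 145.  11.]
cradle_opal 0.69 [447. 205.  11.]
cradle_opal 0.69 [451. 321.  15.]
tray_handle 0.94 [487. 373.  68.]
kiln_rack 0.83 [ 499. -210.   56.]
```

View pics/scene0.png

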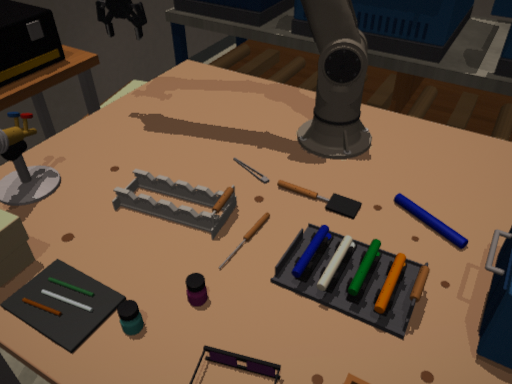

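View pics/top0.png

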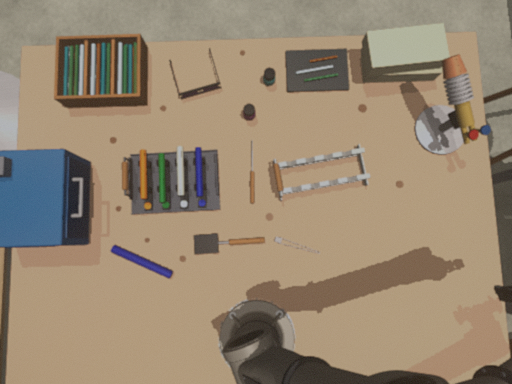

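Both views show the tray on the +y side with its handle at the left end, top px (126,175). The order from the handle is amber, green, opal, cobalt. The rack is at top px (321,172) with its handle at (278,180). The long blue rod at (141,261) is the look-alike. Next I'll measure precisely.

```bash
cat > h.py <<'E'
from bench import manip
import cv2,numpy as np
def f(p): return 192/np.tan(np.radians(p["fovy"])/2)
def ray2plane(p,uv,z):
    uv=np.atleast_2d(uv).astype(float); T=np.array(p["T"])
    d=np.c_[(uv[:,0]-p["cx"])/f(p),(uv[:,1]-p["cy"])/f(p),np.ones(len(uv))]@T[:3,:3].T
    o=T[:3,3]; s=(z-o[2])/d[:,2]; return o+d*s[:,None]
def proj(p,X):
    X=np.atleast_2d(X).astype(float);T=np.array(p["T"]); c=(X-T[:3,3])@T[:3,:3]
    return np.c_[c[:,0]/c[:,2]*f(p)+p["cx"],c[:,1]/c[:,2]*f(p)+p["cy"]]
def fitrod(p,mask,z):
    ys,xs=np.nonzero(mask); W=ray2plane(p,np.c_[xs,ys],z)[:,:2]
    m=W.mean(0);u,s,v=np.linalg.svd(W-m,full_matrices=False); a=v[0]*(1 if v[0][0]>0 else -1)
    t=(W-m)@a; n=np.array([-a[1],a[0]]); w=(W-m)@n
    c=m+a*(np.percentile(t,1)+np.percentile(t,99))/2
    return c,np.arctan2(a[1],a[0]),np.percentile(t,99)-np.percentile(t,1),np.percentile(w,98)-np.percentile(w,2)
E
cat > m1.py <<'E'
from h import *
for n in ("scene","top"):
    p=manip.read_camera(n)
    for l in ["rod_amber","rod_green","rod_cobalt","rod_opal"]:
        for d in manip.regions_of(p,l):
            c,a,L,w=fitrod(p,d["region"],57 if n=="scene" else 56)
            print(n,l,round(d["conf"],2),np.round(c,1),round(a,3),"L",round(L),"w",round(w), d["region"].sum())
    im=p["image"][:,:,::-1]
    np.save(f"{n}.npy",p,allow_pickle=True)
    if n=="top": cv2.imwrite("pics/rt.png",cv2.resize(im[140:205,260:380],None,fx=6.5,fy=6.5,interpolation=cv2.INTER_CUBIC))
    else: cv2.imwrite("pics/rs.png",cv2.resize(im[160:240,105:245],None,fx=5.5,fy=5.5,interpolation=cv2.INTER_CUBIC))
E
python3 m1.py
```

```text
scene rod_amber 0.8 [502.4 326.6] 0.027 L 155 w 18 648
scene rod_green 0.67 [489.7 270.7] 0.027 L 158 w 20 658
scene rod_cobalt 0.65 [290.  342.7] 1.116 L 190 w 34 952
scene rod_cobalt 0.6 [503.3 159.4] 0.028 L 157 w 20 580
scene rod_cobalt 0.31 [506.1 376.3] 0.032 L 164 w 18 495
scene rod_opal 0.63 [509.2 215.3] 0.035 L 158 w 21 666
scene rod_opal 0.37 [514.4 280.5] 0.031 L 139 w 34 386
top rod_amber 0.71 [463.3 200.4] -0.024 L 146 w 39 283
top rod_amber 0.55 [497.1 324.8] 0.025 L 140 w 19 300
top rod_green 0.61 [484.8 268.4] 0.025 L 144 w 19 319
top rod_green 0.56 [504.1 212.9] 0.027 L 149 w 19 328
top rod_cobalt 0.83 [237.  327.3] 1.129 L 191 w 25 601
top rod_cobalt 0.61 [500. 157.] 0.027 L 149 w 19 324
top rod_opal 0.8 [503.7 212.9] 0.022 L 148 w 22 359
```

View pics/rt.png

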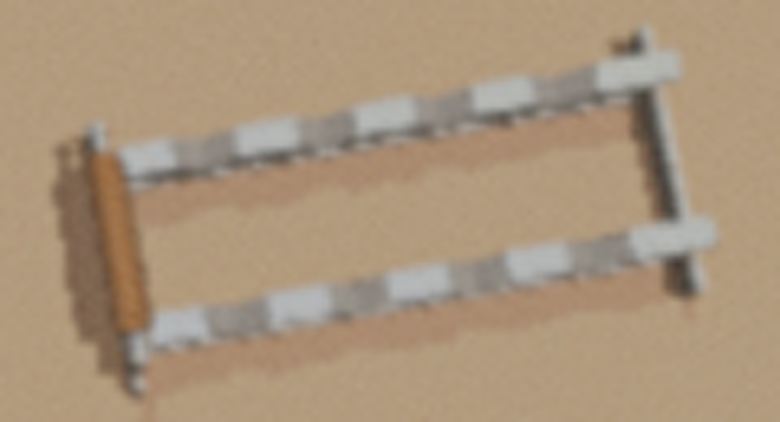

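View pics/rs.png

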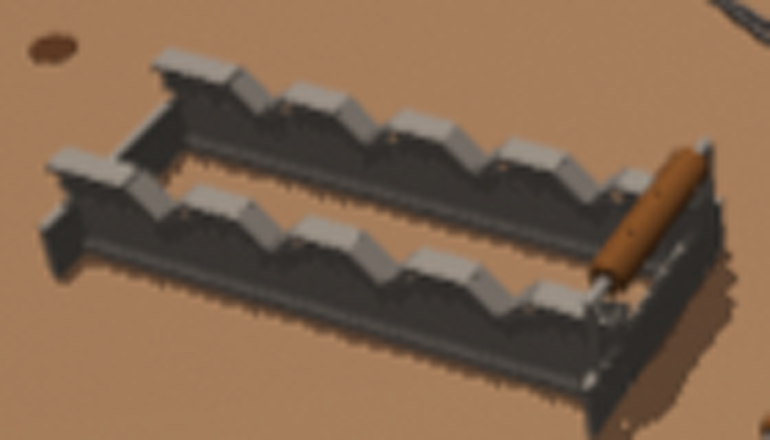

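```bash
cat > m2.py <<'E'
from h import *
from scipy.optimize import least_squares
P={n:np.load(f"{n}.npy",allow_pickle=True).item() for n in("scene","top")}
top=[(205,153,40,84),(327,130,40,28),(443,110,40,-28),(566,88,40,-84),(238,320,-40,84),(358,296,-40,28),(478,275,-40,-28),(600,254,-40,-84),
(267,136,40,56),(385,114,40,0),(503,96,40,-56),(300,304,-40,56),(418,281,-40,0),(538,260,-40,-56)]
sc=[(215,203,40,-56),(325,235,40,0),(445,266,40,56),(320,98,-40,-56),(425,127,-40,0),(538,155,-40,56)]
def fit(pts,p,ox,oy,s):
    pts=np.array(pts,float); W=ray2plane(p,np.c_[pts[:,0]/s+ox-.5+.5/s,pts[:,1]/s+oy-.5+.5/s],50)[:,:2]
    def r(q):
        c,sn=np.cos(q[2]),np.sin(q[2]); return (pts[:,2:]@np.array([[c,sn],[-sn,c]])+q[:2]-W).ravel()
    o=least_squares(r,[500,-200,0]); print(np.round(o.x,3),"rms",np.sqrt(np.mean(o.fun**2)),"\n",np.round(o.fun.reshape(-1,2),1).tolist()); return o.x
a=fit(top,P["top"],260,140,6.5); b=fit(sc,P["scene"],105,160,5.5)
for n in P: 
    im=P[n]["image"][:,:,::-1].copy()
    im=cv2.resize(im,None,fx=4,fy=4,interpolation=cv2.INTER_CUBIC)
    for q,col in((a,(0,0,255)),(b,(0,255,0))):
        c,s=np.cos(q[2]),np.sin(q[2])
        for y in(84,28,-28,-84):
            L=[proj(P[n],np.r_[q[0]+c*x-s*y,q[1]+s*x+c*y,50])[0] for x in(-75,75)]
            cv2.line(im,*[tuple(np.int32(4*v+2)) for v in L],col,1)
    crop=im[540:840,1020:1540] if n=="top" else im[620:960,400:1000]
    cv2.imwrite(f"pics/fit_{n}.png",crop)
E
python3 m2.py
```

```text
[ 4.92363e+02 -2.12654e+02  1.49000e-01] rms 1.0599913626341304 
 [[1.8, -1.5], [0.9, 0.4], [1.3, -0.5], [0.9, 2.0], [1.6, -1.2], [0.3, -0.7], [0.4, -0.2], [0.6, 1.4], [-1.3, 0.0], [-1.8, 0.1], [-0.4, 0.2], [-0.9, 0.0], [-1.7, -0.4], [-1.6, 0.2]]
[ 4.94117e+02 -2.09480e+02  1.39000e-01] rms 0.8869848209964682 
 [[-1.2, 0.7], [-1.3, 1.2], [0.9, 0.1], [0.3, -1.0], [-0.2, -0.3], [1.4, -0.6]]
```

```bash
python3 -c "
import cv2,numpy as np
a=cv2.imread('pics/fit_top.png');b=cv2.imread('pics/fit_scene.png')
w=600
pad=lambda i:cv2.copyMakeBorder(i,0,0,0,w-i.shape[1],cv2.BORDER_CONSTANT)
cv2.imwrite('pics/fitb.png',cv2.resize(np.vstack([pad(a),pad(b)]),(560,597)))"
```

```text
(no output)
```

View pics/fitb.png

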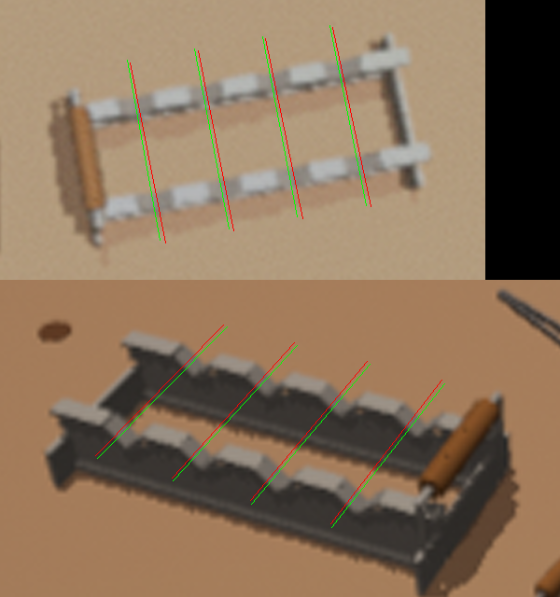

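>>> drive_tool(
  increments=[
    {"y": -30, "rz": 0.115, "claw": 0.5},
    {"y": -30, "rz": 0.116, "claw": 0.5},
    {"x": -20, "y": -32, "claw": 0.5},
    {"x": -20, "y": -32, "claw": 0.5},
    {"x": -20, "y": -32, "claw": 0.5},
    {"x": -20, "y": -32, "claw": 0.5},
    {"x": -20, "y": -32, "claw": 0.5},
    {"x": -20, "y": -32, "claw": 0.5},
  ],
  grip_force=40,
)

```text
invalid input
```

```bash
cat >> h.py <<'E'
from scipy.spatial.transform import Rotation as R
ROD=dict(cobalt=(501,158.2),opal=(505,214),green=(486.5,269.5),amber=(499,325.7))
NOTCH=dict(amber=(481.1,-127.9),green=(489.2,-183.3),opal=(497.2,-238.7),cobalt=(505.3,-294.1))
def goto(xy,z=None,yaw=None):
    "print measured state and shift in tool axes to a target (yaw = rod direction)"
    s=manip.state(); M=R.from_rotvec(s["eef_rot"]).as_matrix()
    th=np.arctan2(M[1,0],M[0,0]); d=np.r_[xy,s["tool_pos"][2] if z is None else z]-s["tool_pos"]
    print("t",round(s["t"],2),"pos",np.round(s["tool_pos"],1),"yaw",round(th+np.pi/2,3),"tilt",np.round(M[:2,2],4),"gap",round(s["finger_gap"],1),"F",np.round(s["wrist_force"],1),"q",np.round(s["qpos"],2))
    if yaw is not None:
        print("rz",round(-(yaw-np.pi/2-th),3)); th2=yaw-np.pi/2
        M2=np.array([[np.cos(th2),np.sin(th2),0],[np.sin(th2),-np.cos(th2),0],[0,0,-1]]).T
        print("shift in target tool axes",np.round(M2.T@d,1))
    print("shift in present tool axes",np.round(M.T@d,1))
E
python3 -c "
from h import *
goto(ROD['cobalt'],150,.027)"
```

```text
t 1.6 pos [ 165.2 -628.7  231.4] yaw 0.257 tilt [ 0.     -0.0002] gap 85.8 F [0.  0.3 0.4] q [ 1.22  0.4   0.05  1.54 -0.02  1.21 -0.05]
rz 0.23
shift in target tool axes [-777.6 -357.    81.4]
shift in present tool axes [-675.8 -524.8   81.3]
```

>>> drive_tool(
  increments=[
    {"x": 0, "y": -30, "z": 0, "rx": 0, "ry": 0, "rz": 0.115, "claw": 0.5},
    {"x": 0, "y": -30, "z": 0, "rx": 0, "ry": 0, "rz": 0.116, "claw": 0.5},
    {"x": -20, "y": -32, "z": 0, "rx": 0, "ry": 0, "rz": 0, "claw": 0.5},
    {"x": -20, "y": -32, "z": 0, "rx": 0, "ry": 0, "rz": 0, "claw": 0.5},
    {"x": -20, "y": -32, "z": 0, "rx": 0, "ry": 0, "rz": 0, "claw": 0.5},
    {"x": -20, "y": -32, "z": 0, "rx": 0, "ry": 0, "rz": 0, "claw": 0.5},
    {"x": -20, "y": -32, "z": 0, "rx": 0, "ry": 0, "rz": 0, "claw": 0.5},
    {"x": -20, "y": -32, "z": 0, "rx": 0, "ry": 0, "rz": 0, "claw": 0.5},
  ],
  grip_force=40,
)

```text
t: 2.27
tool_pos: [414.1, -490.7, 231.5]
eef_rot: [2.25, -2.192, 0.001]
wrist_force: [0.1, -1.1, -0.0]
finger_gap: 42.5
```

```bash
python3 -c "
from h import *
goto(ROD['cobalt'],150,.027)"
```

```text
t 2.27 pos [ 414.1 -490.7  231.5] yaw 0.026 tilt [ 0.0003 -0.0004] gap 42.5 F [ 0.1 -1.1 -0. ] q [ 0.81  0.38 -0.01  1.56  0.    1.2  -0.75]
rz -0.001
shift in target tool axes [-646.3 -104.4   81.5]
shift in present tool axes [-646.5 -103.7   81.3]
```

>>> drive_tool(
  increments=[
    {"x": -38, "y": -8, "z": 0, "rx": 0, "ry": 0, "rz": 0, "claw": 0.5},
    {"x": -38, "y": -8, "z": 0, "rx": 0, "ry": 0, "rz": 0, "claw": 0.5},
    {"x": -38, "y": -8, "z": 0, "rx": 0, "ry": 0, "rz": 0, "claw": 0.5},
    {"x": -38, "y": -8, "z": 0, "rx": 0, "ry": 0, "rz": 0, "claw": 0.5},
    {"x": -38, "y": -8, "z": 0, "rx": 0, "ry": 0, "rz": 0, "claw": 0.5},
    {"x": -38, "y": -8, "z": 0, "rx": 0, "ry": 0, "rz": 0, "claw": 0.5},
    {"x": -38, "y": -8, "z": 0, "rx": 0, "ry": 0, "rz": 0, "claw": 0.5},
    {"x": -38, "y": -8, "z": 0, "rx": 0, "ry": 0, "rz": 0, "claw": 0.5},
  ],
)

```text
t: 2.93
tool_pos: [468.8, -184.6, 231.6]
eef_rot: [-2.25, 2.193, -0.001]
wrist_force: [0.9, -0.3, 0.5]
finger_gap: 42.3
```

>>> drive_tool(
  increments=[
    {"x": -38, "y": -6, "z": 0, "rx": 0, "ry": 0, "rz": 0, "claw": 0.5},
    {"x": -38, "y": -6, "z": 0, "rx": 0, "ry": 0, "rz": 0, "claw": 0.5},
    {"x": -38, "y": -6, "z": 0, "rx": 0, "ry": 0, "rz": 0, "claw": 0.5},
    {"x": -38, "y": -6, "z": 10, "rx": 0, "ry": 0, "rz": 0, "claw": 0.5},
    {"x": -38, "y": -6, "z": 10, "rx": 0, "ry": 0, "rz": 0, "claw": 0.5},
    {"x": -38, "y": -5, "z": 10, "rx": 0, "ry": 0, "rz": 0, "claw": 0.5},
    {"x": -38, "y": -5, "z": 10, "rx": 0, "ry": 0, "rz": 0, "claw": 0.5},
    {"x": -38, "y": 0, "z": 10, "rx": 0, "ry": 0, "rz": 0, "claw": 0.5},
  ],
)

```text
t: 3.6
tool_pos: [501.7, 120.4, 181.2]
eef_rot: [-2.248, 2.192, -0.002]
wrist_force: [1.2, -0.4, -1.2]
finger_gap: 42.8
```

```bash
python3 -c "
from h import *
goto(ROD['cobalt'],100,.027)"
```

```text
t 3.6 pos [501.7 120.4 181.2] yaw 0.025 tilt [0.0018 0.0003] gap 42.8 F [ 1.2 -0.4 -1.2] q [ 0.05  0.22 -0.42  1.91  0.11  1.03 -1.96]
rz -0.002
shift in target tool axes [-37.8  -0.3  81.2]
shift in present tool axes [-37.8  -0.1  81.3]
```

>>> drive_tool(
  increments=[
    {"x": -19, "y": 0, "z": 15, "rx": 0, "ry": 0, "rz": 0, "claw": 0.5},
    {"x": -19, "y": 0, "z": 15, "rx": 0, "ry": 0, "rz": 0, "claw": 0.5},
    {"x": 0, "y": 0, "z": 20, "rx": 0, "ry": 0, "rz": 0, "claw": 0.5},
    {"x": 0, "y": 0, "z": 20, "rx": 0, "ry": 0, "rz": 0, "claw": 0.5},
    {"x": 0, "y": 0, "z": 10, "rx": 0, "ry": 0, "rz": 0, "claw": 0.5},
    {"x": 0, "y": 0, "z": 0, "rx": 0, "ry": 0, "rz": 0, "claw": 0.5},
    {"x": 0, "y": 0, "z": 0, "rx": 0, "ry": 0, "rz": 0, "claw": 0.5},
    {"x": 0, "y": 0, "z": 0, "rx": 0, "ry": 0, "rz": 0, "claw": 0.5},
  ],
)

```text
t: 4.27
tool_pos: [500.9, 156.6, 102.4]
eef_rot: [-2.248, 2.192, -0.002]
wrist_force: [0.2, 0.1, 0.1]
finger_gap: 42.8
```

```bash
cat > look.py <<'E'
import sys
from h import *
tag=sys.argv[1]; u=[]
s=manip.state()
for n in("scene","top"):
    p=manip.read_camera(n); c=proj(p,s["tool_pos"])[0]
    M=R.from_rotvec(s["eef_rot"]).as_matrix()
    k=4; h,w=40 if n=="top" else 60,60
    x0=int(np.clip(c[0]-w,0,512-2*w)); y0=int(np.clip(c[1]-h,0,384-2*h))
    im=cv2.resize(p["image"][y0:y0+2*h,x0:x0+2*w,::-1],None,fx=k,fy=k,interpolation=cv2.INTER_CUBIC)
    for X in (s["tool_pos"],): 
        q=(proj(p,X)[0]-[x0,y0])*k; cv2.drawMarker(im,tuple(np.int32(q)),(255,255,0),cv2.MARKER_CROSS,12,1)
    u.append(im)
H=max(i.shape[0] for i in u)
o=np.hstack([cv2.copyMakeBorder(i,0,H-i.shape[0],0,0,cv2.BORDER_CONSTANT) for i in u]); o=cv2.resize(o,None,fx=.8,fy=.8)
cv2.imwrite(f"pics/{tag}.png",o)
E
python3 look.py c1; python3 -c "
from h import *
goto(ROD['cobalt'],36,.027)"
```

```text
t 4.37 pos [501.  156.6 102.6] yaw 0.025 tilt [0.0025 0.0005] gap 42.6 F [ 0.6 -0.4  1. ] q [-0.03  0.34 -0.42  1.96  0.18  0.87 -2.09]
rz -0.002
shift in target tool axes [-1.6 -0.  66.6]
shift in present tool axes [-1.5  0.2 66.6]
```

View pics/c1.png

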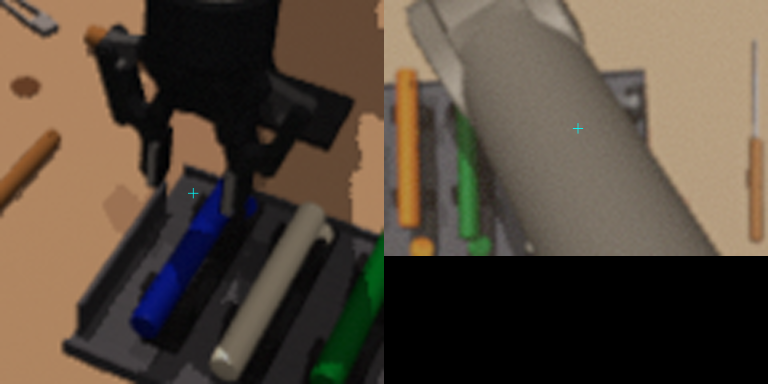

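Scene: the fingertips at (153,180) and (232,210) straddle the cobalt rod evenly. Descending.

>>> drive_tool(
  increments=[
    {"x": -1.5, "y": 0, "z": 15, "rx": 0, "ry": 0, "rz": 0, "claw": 0.5},
    {"x": 0, "y": 0, "z": 15, "rx": 0, "ry": 0, "rz": 0, "claw": 0.5},
    {"x": 0, "y": 0, "z": 15, "rx": 0, "ry": 0, "rz": 0, "claw": 0.5},
    {"x": 0, "y": 0, "z": 12, "rx": 0, "ry": 0, "rz": 0, "claw": 0.5},
    {"x": 0, "y": 0, "z": 10, "rx": 0, "ry": 0, "rz": 0, "claw": 0.5},
    {"x": 0, "y": 0, "z": 0, "rx": 0, "ry": 0, "rz": 0, "claw": 0.5},
    {"x": 0, "y": 0, "z": 0, "rx": 0, "ry": 0, "rz": 0, "claw": 0.6},
    {"x": 0, "y": 0, "z": 0, "rx": 0, "ry": 0, "rz": 0, "claw": 0.66},
  ],
)

```text
t: 5.03
tool_pos: [500.6, 158.3, 34.9]
eef_rot: [-2.249, 2.192, -0.001]
wrist_force: [0.5, -0.6, 0.7]
finger_gap: 29.0
```

>>> drive_tool(
  increments=[
    {"x": 0, "y": 0, "z": 0, "rx": 0, "ry": 0, "rz": 0, "claw": 0.7},
    {"x": 0, "y": 0, "z": 0, "rx": 0, "ry": 0, "rz": 0, "claw": 0.75},
    {"x": 0, "y": 0, "z": 0, "rx": 0, "ry": 0, "rz": 0, "claw": 0.8},
    {"x": 0, "y": 0, "z": 0, "rx": 0, "ry": 0, "rz": 0, "claw": 1},
    {"x": 0, "y": 0, "z": 0, "rx": 0, "ry": 0, "rz": 0, "claw": 1},
    {"x": 0, "y": 0, "z": 0, "rx": 0, "ry": 0, "rz": 0, "claw": 1},
    {"x": 0, "y": 0, "z": 0, "rx": 0, "ry": 0, "rz": 0, "claw": 1},
    {"x": 0, "y": 0, "z": 0, "rx": 0, "ry": 0, "rz": 0, "claw": 1},
  ],
)

```text
t: 5.7
tool_pos: [500.6, 158.9, 35.1]
eef_rot: [-2.249, 2.191, -0.001]
wrist_force: [-1.7, 1.0, 4.9]
finger_gap: 18.7
```

```bash
python3 -c "
from h import *
goto(ROD['cobalt'],36,.027)"
```

```text
t 5.7 pos [500.6 158.9  35.1] yaw 0.026 tilt [0.0016 0.001 ] gap 18.7 F [-1.7  1.   4.9] q [-0.06  0.44 -0.4   2.01  0.25  0.74 -2.15]
rz -0.001
shift in target tool axes [ 0.7 -0.4 -0.9]
shift in present tool axes [ 0.7 -0.4 -0.9]
```

>>> drive_tool(
  increments=[
    {"x": 0, "y": 0, "z": -2, "rx": 0, "ry": 0, "rz": 0, "claw": 1},
    {"x": 0, "y": 0, "z": -3, "rx": 0, "ry": 0, "rz": 0, "claw": 1},
    {"x": 0, "y": 0, "z": -5, "rx": 0, "ry": 0, "rz": 0, "claw": 1},
    {"x": 0, "y": 0, "z": -10, "rx": 0, "ry": 0, "rz": 0, "claw": 1},
    {"x": 0, "y": 0, "z": -15, "rx": 0, "ry": 0, "rz": 0, "claw": 1},
    {"x": 0, "y": 0, "z": -15, "rx": 0, "ry": 0, "rz": 0, "claw": 1},
    {"x": 0, "y": 0, "z": -10, "rx": 0, "ry": 0, "rz": 0, "claw": 1},
    {"x": 0, "y": 0, "z": 0, "rx": 0, "ry": 0, "rz": 0, "claw": 1},
  ],
  grip_force=60,
)

```text
t: 6.37
tool_pos: [501.7, 158.6, 96.9]
eef_rot: [-2.247, 2.19, -0.004]
wrist_force: [-0.1, -0.1, -1.1]
finger_gap: 18.0
```

```bash
python3 look.py c2; python3 -c "
from h import *
goto(NOTCH['cobalt'],130,.145)"
```

```text
t 6.47 pos [500.  157.9  94.6] yaw 0.026 tilt [ 0.0007 -0.0002] gap 18.4 F [ 1.  -0.6 -1.4] q [-0.03  0.35 -0.42  1.97  0.19  0.86 -2.1 ]
rz -0.119
shift in target tool axes [448.   60.1 -35.4]
shift in present tool axes [452.    6.3 -35.3]
```

View pics/c2.png

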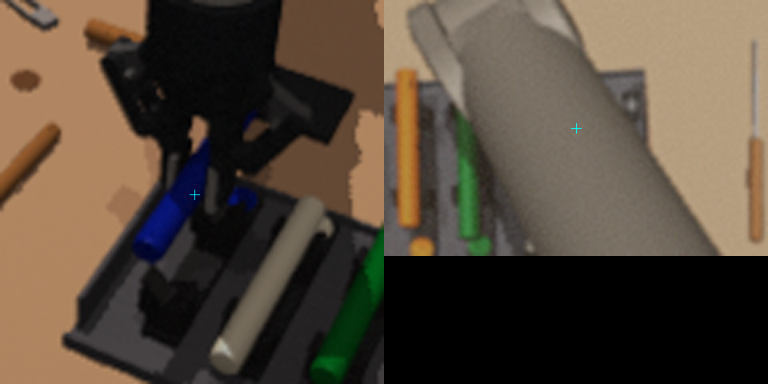

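>>> drive_tool(
  increments=[
    {"x": 10, "y": 0, "z": -15, "rx": 0, "ry": 0, "rz": -0.03, "claw": 1},
    {"x": 20, "y": 2, "z": -15, "rx": 0, "ry": 0, "rz": -0.03, "claw": 1},
    {"x": 30, "y": 4, "z": -5, "rx": 0, "ry": 0, "rz": -0.03, "claw": 1},
    {"x": 38, "y": 5, "z": 0, "rx": 0, "ry": 0, "rz": -0.03, "claw": 1},
    {"x": 38, "y": 5, "z": 0, "rx": 0, "ry": 0, "rz": 0, "claw": 1},
    {"x": 38, "y": 5, "z": 0, "rx": 0, "ry": 0, "rz": 0, "claw": 1},
    {"x": 38, "y": 5, "z": 0, "rx": 0, "ry": 0, "rz": 0, "claw": 1},
    {"x": 38, "y": 5, "z": 0, "rx": 0, "ry": 0, "rz": 0, "claw": 1},
  ],
)

```text
t: 7.13
tool_pos: [498.4, -95.7, 128.3]
eef_rot: [2.377, -2.053, -0.002]
wrist_force: [0.4, 0.8, -1.1]
finger_gap: 18.4
```

>>> drive_tool(
  increments=[
    {"x": 38, "y": 5, "z": 0, "rx": 0, "ry": 0, "rz": 0, "claw": 1},
    {"x": 38, "y": 5, "z": 0, "rx": 0, "ry": 0, "rz": 0, "claw": 1},
    {"x": 38, "y": 5, "z": 0, "rx": 0, "ry": 0, "rz": 0, "claw": 1},
    {"x": 34, "y": 5, "z": 0, "rx": 0, "ry": 0, "rz": 0, "claw": 1},
    {"x": 25, "y": 5, "z": 0, "rx": 0, "ry": 0, "rz": 0, "claw": 1},
    {"x": 15, "y": 2, "z": 0, "rx": 0, "ry": 0, "rz": 0, "claw": 1},
    {"x": 8, "y": 0, "z": 0, "rx": 0, "ry": 0, "rz": 0, "claw": 1},
    {"x": 0, "y": 0, "z": 0, "rx": 0, "ry": 0, "rz": 0, "claw": 1},
  ],
)

```text
t: 7.8
tool_pos: [501.1, -292.6, 128.5]
eef_rot: [2.375, -2.056, -0.001]
wrist_force: [0.2, 0.6, -0.7]
finger_gap: 18.3
```

```bash
python3 look.py c3; python3 -c "
from h import *
goto(NOTCH['cobalt'],31,.145)"
```

```text
t 7.9 pos [ 501.8 -289.4  128.8] yaw 0.148 tilt [-0.0006  0.0018] gap 18.3 F [-1.2  0.6 -0.9] q [ 0.64  0.38 -0.24  1.81  0.1   0.96 -1.06]
rz 0.003
shift in target tool axes [ 5.1 -2.8 97.8]
shift in present tool axes [ 5.3 -2.8 97.8]
```

View pics/c3.png

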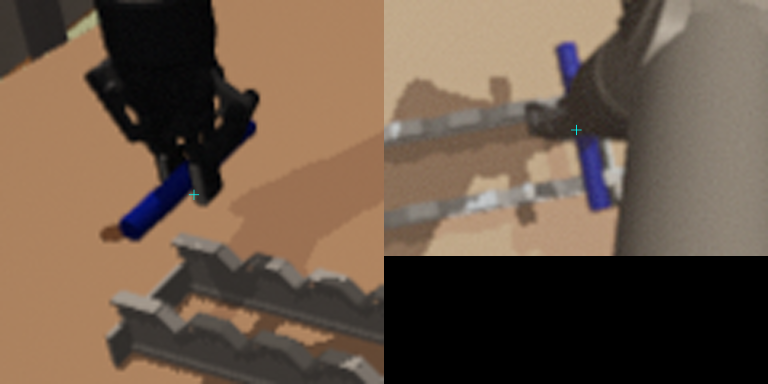

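```bash
cat > held.py <<'E'
import sys
from h import *
name,tag=sys.argv[1],sys.argv[2]
for n in("scene","top"):
    p=manip.read_camera(n); s=manip.state(); z=s["tool_pos"][2]+18.9
    rgb=p["image"].astype(int); r,g,b=rgb[...,0],rgb[...,1],rgb[...,2]
    hsv=cv2.cvtColor(p["image"],cv2.COLOR_RGB2HSV); H,S,V=[hsv[...,i].astype(int) for i in range(3)]
    m={"cobalt":(H>110)&(H<130)&(S>150)&(V>50),"green":(H>45)&(H<80)&(S>120)&(V>30),"amber":(H>8)&(H<20)&(S>195)&(V>120),"opal":(S<60)&(V>150)}[name]
    c=proj(p,[s["tool_pos"][0],s["tool_pos"][1],z])[0]
    yy,xx=np.mgrid[:384,:512]; m=m&(np.hypot(xx-c[0],yy-c[1])<(45 if n=="top" else 60))
    W,a,L,w=fitrod(p,m,z); print(n,"rod centre",np.round(W,1),"yaw",round(a,3),"L",round(L),"w",round(w),"tcp",np.round(s["tool_pos"],1),"n",m.sum())
E
python3 held.py cobalt a
```

```text
scene rod centre [ 512.2 -292.2] yaw 0.172 L 117 w 17 tcp [ 501.9 -289.   129. ] n 139
top rod centre [ 503.2 -291.7] yaw 0.159 L 141 w 11 tcp [ 502.  -289.   129.2] n 63
```

>>> drive_tool(
  increments=[
    {"x": 4.5, "y": -2, "z": 10, "rx": 0, "ry": 0, "rz": 0, "claw": 1},
    {"x": 0, "y": 0, "z": 18, "rx": 0, "ry": 0, "rz": 0, "claw": 1},
    {"x": 0, "y": 0, "z": 18, "rx": 0, "ry": 0, "rz": 0, "claw": 1},
    {"x": 0, "y": 0, "z": 18, "rx": 0, "ry": 0, "rz": 0, "claw": 1},
    {"x": 0, "y": 0, "z": 12, "rx": 0, "ry": 0, "rz": 0, "claw": 1},
    {"x": 0, "y": 0, "z": 7, "rx": 0, "ry": 0, "rz": 0, "claw": 1},
    {"x": 0, "y": 0, "z": 0, "rx": 0, "ry": 0, "rz": 0, "claw": 1},
    {"x": 0, "y": 0, "z": 0, "rx": 0, "ry": 0, "rz": 0, "claw": 1},
  ],
)

```text
t: 8.67
tool_pos: [504.3, -295.7, 46.3]
eef_rot: [-2.378, 2.053, -0.0]
wrist_force: [1.1, 0.7, -0.5]
finger_gap: 18.0
```

```bash
python3 look.py c4; python3 -c "
from h import *
goto(NOTCH['cobalt'],31,.145)"
```

```text
t 8.77 pos [ 504.9 -296.2   47.3] yaw 0.146 tilt [ 0.0019 -0.0011] gap 18.4 F [-0.4  1.1 -0.2] q [ 0.63  0.49 -0.22  1.86  0.14  0.81 -1.09]
rz 0.001
shift in target tool axes [-2.  -0.7 16.3]
shift in present tool axes [-2.1 -0.6 16.3]
```

View pics/c4.png

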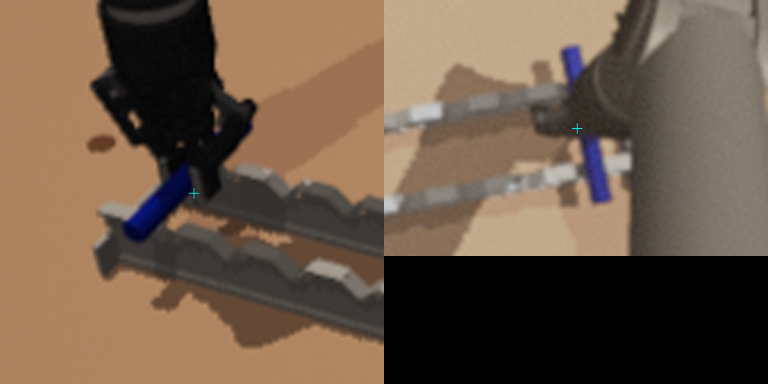

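>>> drive_tool(
  increments=[
    {"x": -2, "y": 0, "z": 3, "rx": 0, "ry": 0, "rz": 0, "claw": 1},
    {"x": 0, "y": 0, "z": 3, "rx": 0, "ry": 0, "rz": 0, "claw": 1},
    {"x": 0, "y": 0, "z": 3, "rx": 0, "ry": 0, "rz": 0, "claw": 1},
    {"x": 0, "y": 0, "z": 3, "rx": 0, "ry": 0, "rz": 0, "claw": 1},
    {"x": 0, "y": 0, "z": 1, "rx": 0, "ry": 0, "rz": 0, "claw": 1},
    {"x": 0, "y": 0, "z": 0, "rx": 0, "ry": 0, "rz": 0, "claw": 1},
    {"x": 0, "y": 0, "z": 0, "rx": 0, "ry": 0, "rz": 0, "claw": 1},
    {"x": 0, "y": 0, "z": 0, "rx": 0, "ry": 0, "rz": 0, "claw": 1},
  ],
)

```text
t: 9.43
tool_pos: [503.8, -294.0, 33.4]
eef_rot: [2.377, -2.054, 0.0]
wrist_force: [0.4, 0.4, -0.7]
finger_gap: 18.2
```

```bash
python3 -c "
from h import *
goto(NOTCH['cobalt'],31,.145)"
```

```text
t 9.43 pos [ 503.8 -294.    33.4] yaw 0.146 tilt [ 0.0002 -0.0002] gap 18.2 F [ 0.4  0.4 -0.7] q [ 0.62  0.51 -0.21  1.87  0.15  0.78 -1.1 ]
rz 0.001
shift in target tool axes [ 0.3 -1.5  2.4]
shift in present tool axes [ 0.3 -1.5  2.4]
```

>>> drive_tool(
  increments=[
    {"x": 0, "y": -1, "z": 0.5, "rx": 0, "ry": 0, "rz": 0, "claw": 1},
    {"x": 0, "y": 0, "z": 0.5, "rx": 0, "ry": 0, "rz": 0, "claw": 1},
    {"x": 0, "y": 0, "z": 0.5, "rx": 0, "ry": 0, "rz": 0, "claw": 1},
    {"x": 0, "y": 0, "z": 0.5, "rx": 0, "ry": 0, "rz": 0, "claw": 1},
    {"x": 0, "y": 0, "z": 0.5, "rx": 0, "ry": 0, "rz": 0, "claw": 1},
    {"x": 0, "y": 0, "z": 0.5, "rx": 0, "ry": 0, "rz": 0, "claw": 1},
    {"x": 0, "y": 0, "z": 0, "rx": 0, "ry": 0, "rz": 0, "claw": 1},
    {"x": 0, "y": 0, "z": 0, "rx": 0, "ry": 0, "rz": 0, "claw": 1},
  ],
)

```text
t: 10.1
tool_pos: [504.8, -293.9, 31.2]
eef_rot: [2.377, -2.053, 0.001]
wrist_force: [-2.4, 0.2, 5.9]
finger_gap: 18.2
```

```bash
python3 look.py c5; python3 -c "
from h import *
goto(NOTCH['cobalt'],31,.145)"
```

```text
t 10.2 pos [ 504.8 -293.9   31.2] yaw 0.146 tilt [ 0.0001 -0.0005] gap 18.0 F [-2.7 -0.   5.9] q [ 0.62  0.51 -0.21  1.87  0.15  0.78 -1.1 ]
rz 0.001
shift in target tool axes [ 0.3 -0.5  0.2]
shift in present tool axes [ 0.3 -0.5  0.2]
```

View pics/c5.png

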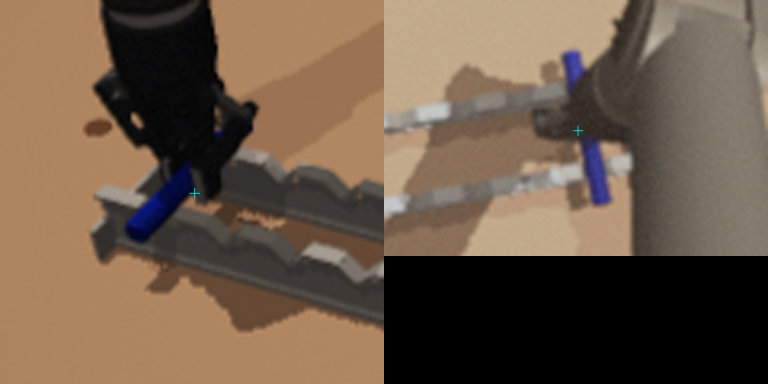

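Contact starts at the expected height (TCP 31.2) with 6 N up and almost no side force, so the rod is in the notch. Releasing.

>>> drive_tool(
  increments=[
    {"x": 0, "y": 0, "z": 0, "rx": 0, "ry": 0, "rz": 0, "claw": 0.78},
    {"x": 0, "y": 0, "z": 0, "rx": 0, "ry": 0, "rz": 0, "claw": 0.74},
    {"x": 0, "y": 0, "z": 0, "rx": 0, "ry": 0, "rz": 0, "claw": 0.7},
    {"x": 0, "y": 0, "z": 0, "rx": 0, "ry": 0, "rz": 0, "claw": 0.6},
    {"x": 0, "y": 0, "z": 0, "rx": 0, "ry": 0, "rz": 0, "claw": 0.5},
    {"x": 0, "y": 0, "z": 0, "rx": 0, "ry": 0, "rz": 0, "claw": 0.5},
    {"x": 0, "y": 0, "z": 0, "rx": 0, "ry": 0, "rz": 0, "claw": 0.5},
    {"x": 0, "y": 0, "z": 0, "rx": 0, "ry": 0, "rz": 0, "claw": 0.5},
  ],
)

```text
t: 10.87
tool_pos: [504.7, -293.8, 30.2]
eef_rot: [2.377, -2.054, -0.0]
wrist_force: [0.6, -0.1, -0.0]
finger_gap: 42.6
```

>>> drive_tool(
  increments=[
    {"x": 0, "y": 0, "z": -10, "rx": 0, "ry": 0, "rz": 0, "claw": 0.5},
    {"x": 0, "y": 0, "z": -20, "rx": 0, "ry": 0, "rz": 0, "claw": 0.5},
    {"x": 0, "y": 0, "z": -30, "rx": 0, "ry": 0, "rz": 0, "claw": 0.5},
    {"x": 0, "y": 0, "z": -35, "rx": 0, "ry": 0, "rz": 0.03, "claw": 0.5},
    {"x": -30, "y": -4, "z": -10, "rx": 0, "ry": 0, "rz": 0.03, "claw": 0.5},
    {"x": -36, "y": -4, "z": 0, "rx": 0, "ry": 0, "rz": 0.03, "claw": 0.5},
    {"x": -38, "y": -3, "z": 0, "rx": 0, "ry": 0, "rz": 0.028, "claw": 0.5},
    {"x": -38, "y": 0, "z": 0, "rx": 0, "ry": 0, "rz": 0, "claw": 0.5},
  ],
)

```text
t: 11.53
tool_pos: [506.5, -150.0, 136.7]
eef_rot: [-2.249, 2.192, -0.004]
wrist_force: [0.0, -0.4, -0.8]
finger_gap: 42.3
```

```bash
python3 -c "
from h import *
goto(ROD['opal'],100,.027)"
```

```text
t 11.53 pos [ 506.5 -150.   136.7] yaw 0.026 tilt [ 0.0025 -0.0008] gap 42.3 F [ 0.  -0.4 -0.8] q [ 0.44  0.29 -0.28  1.93  0.1   0.94 -1.43]
rz -0.001
shift in target tool axes [-363.9   -8.4   36.7]
shift in present tool axes [-363.9   -7.8   36.5]
```

>>> drive_tool(
  increments=[
    {"x": -38, "y": -1, "z": 0, "rx": 0, "ry": 0, "rz": 0, "claw": 0.5},
    {"x": -38, "y": -1, "z": 0, "rx": 0, "ry": 0, "rz": 0, "claw": 0.5},
    {"x": -38, "y": -1, "z": 0, "rx": 0, "ry": 0, "rz": 0, "claw": 0.5},
    {"x": -38, "y": -1, "z": 0, "rx": 0, "ry": 0, "rz": 0, "claw": 0.5},
    {"x": -38, "y": -1, "z": 0, "rx": 0, "ry": 0, "rz": 0, "claw": 0.5},
    {"x": -38, "y": -1, "z": 0, "rx": 0, "ry": 0, "rz": 0, "claw": 0.5},
    {"x": -38, "y": -1, "z": 0, "rx": 0, "ry": 0, "rz": 0, "claw": 0.5},
    {"x": -38, "y": -1, "z": 0, "rx": 0, "ry": 0, "rz": 0, "claw": 0.5},
  ],
)

```text
t: 12.2
tool_pos: [505.4, 154.7, 136.3]
eef_rot: [-2.251, 2.19, -0.002]
wrist_force: [0.6, -1.2, -0.3]
finger_gap: 42.6
```

>>> drive_tool(
  increments=[
    {"x": -30, "y": 0, "z": 0, "rx": 0, "ry": 0, "rz": 0, "claw": 0.5},
    {"x": -20, "y": 0, "z": 0, "rx": 0, "ry": 0, "rz": 0, "claw": 0.5},
    {"x": -10, "y": 0, "z": 10, "rx": 0, "ry": 0, "rz": 0, "claw": 0.5},
    {"x": 0, "y": 0, "z": 15, "rx": 0, "ry": 0, "rz": 0, "claw": 0.5},
    {"x": 0, "y": 0, "z": 10, "rx": 0, "ry": 0, "rz": 0, "claw": 0.5},
    {"x": 0, "y": 0, "z": 0, "rx": 0, "ry": 0, "rz": 0, "claw": 0.5},
    {"x": 0, "y": 0, "z": 0, "rx": 0, "ry": 0, "rz": 0, "claw": 0.5},
    {"x": 0, "y": 0, "z": 0, "rx": 0, "ry": 0, "rz": 0, "claw": 0.5},
  ],
)

```text
t: 12.87
tool_pos: [504.3, 212.3, 100.9]
eef_rot: [-2.25, 2.191, -0.001]
wrist_force: [-0.2, 0.7, -0.4]
finger_gap: 43.0
```

```bash
python3 look.py o1; python3 -c "
from h import *
goto(ROD['opal'],35,.027)
p=manip.read_camera('top');cv2.imwrite('pics/top1.png',cv2.resize(p['image'][130:220,250:390,::-1],None,fx=5,fy=5,interpolation=cv2.INTER_CUBIC))"
```

```text
t 12.97 pos [504.5 212.6 101.1] yaw 0.027 tilt [0.0014 0.0002] gap 42.5 F [-0.7 -0.4  0.2] q [-0.12  0.38 -0.44  1.91  0.21  0.89 -2.2 ]
rz -0.0
shift in target tool axes [-1.4 -0.5 66.1]
shift in present tool axes [-1.4 -0.5 66.1]
```

View pics/o1.png

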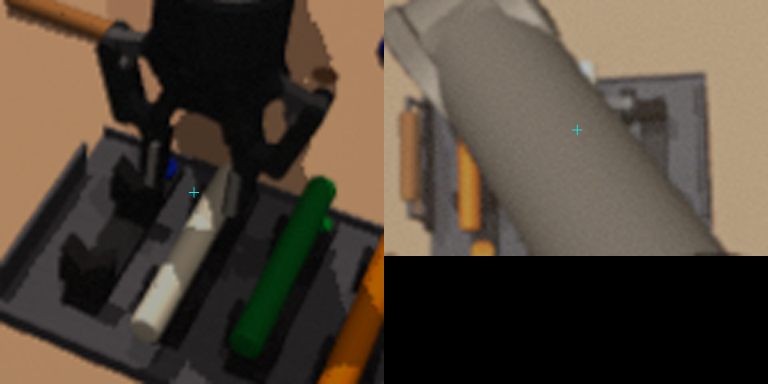

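View pics/top1.png

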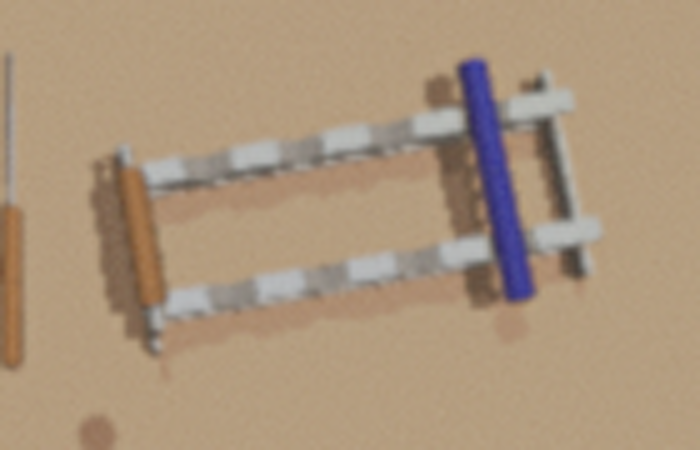

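Top picture: cobalt lies in the far notch pair from (473,62) to (520,297), with even overhang. The fingers straddle the opal rod evenly.

>>> drive_tool(
  increments=[
    {"x": -1.5, "y": 0, "z": 15, "rx": 0, "ry": 0, "rz": 0, "claw": 0.5},
    {"x": 0, "y": 0, "z": 15, "rx": 0, "ry": 0, "rz": 0, "claw": 0.5},
    {"x": 0, "y": 0, "z": 15, "rx": 0, "ry": 0, "rz": 0, "claw": 0.5},
    {"x": 0, "y": 0, "z": 12, "rx": 0, "ry": 0, "rz": 0, "claw": 0.5},
    {"x": 0, "y": 0, "z": 9, "rx": 0, "ry": 0, "rz": 0, "claw": 0.5},
    {"x": 0, "y": 0, "z": 0, "rx": 0, "ry": 0, "rz": 0, "claw": 0.5},
    {"x": 0, "y": 0, "z": 0, "rx": 0, "ry": 0, "rz": 0, "claw": 0.6},
    {"x": 0, "y": 0, "z": 0, "rx": 0, "ry": 0, "rz": 0, "claw": 0.66},
  ],
  grip_force=40,
)

```text
t: 13.68
tool_pos: [504.3, 214.7, 34.9]
eef_rot: [-2.251, 2.19, -0.001]
wrist_force: [-0.3, 0.3, 0.3]
finger_gap: 29.2
```

>>> drive_tool(
  increments=[
    {"x": 0, "y": 0, "z": 0, "rx": 0, "ry": 0, "rz": 0, "claw": 0.7},
    {"x": 0, "y": 0, "z": 0, "rx": 0, "ry": 0, "rz": 0, "claw": 0.75},
    {"x": 0, "y": 0, "z": 0, "rx": 0, "ry": 0, "rz": 0, "claw": 0.8},
    {"x": 0, "y": 0, "z": 0, "rx": 0, "ry": 0, "rz": 0, "claw": 1},
    {"x": 0, "y": 0, "z": 0, "rx": 0, "ry": 0, "rz": 0, "claw": 1},
    {"x": 0, "y": 0, "z": 0, "rx": 0, "ry": 0, "rz": 0, "claw": 1},
    {"x": 0, "y": 0, "z": 0, "rx": 0, "ry": 0, "rz": 0, "claw": 1},
    {"x": 0, "y": 0, "z": 0, "rx": 0, "ry": 0, "rz": 0, "claw": 1},
  ],
)

```text
t: 14.35
tool_pos: [504.3, 215.1, 35.1]
eef_rot: [-2.251, 2.189, -0.001]
wrist_force: [-0.9, 0.5, 5.9]
finger_gap: 18.6
```

>>> drive_tool(
  increments=[
    {"x": 0, "y": 0, "z": -2, "rx": 0, "ry": 0, "rz": 0, "claw": 1},
    {"x": 0, "y": 0, "z": -3, "rx": 0, "ry": 0, "rz": 0, "claw": 1},
    {"x": 0, "y": 0, "z": -5, "rx": 0, "ry": 0, "rz": 0, "claw": 1},
    {"x": 0, "y": 0, "z": -10, "rx": 0, "ry": 0, "rz": 0, "claw": 1},
    {"x": 0, "y": 0, "z": -20, "rx": 0, "ry": 0, "rz": 0, "claw": 1},
    {"x": 0, "y": 0, "z": -25, "rx": 0, "ry": 0, "rz": 0, "claw": 1},
    {"x": 0, "y": 0, "z": -20, "rx": 0, "ry": 0, "rz": 0, "claw": 1},
    {"x": 0, "y": 0, "z": -10, "rx": 0, "ry": 0, "rz": 0, "claw": 1},
  ],
  grip_force=60,
)

```text
t: 15.02
tool_pos: [505.1, 215.1, 132.5]
eef_rot: [-2.249, 2.188, -0.003]
wrist_force: [-0.1, 0.6, -0.5]
finger_gap: 18.4
```

```bash
python3 -c "
from h import *
goto(NOTCH['opal'],128,.145)"
```

```text
t 15.02 pos [505.1 215.1 132.5] yaw 0.028 tilt [0.0043 0.0015] gap 18.4 F [-0.1  0.6 -0.5] q [-0.11  0.34 -0.46  1.88  0.18  0.95 -2.19]
rz -0.117
shift in target tool axes [447.9  73.4   4.5]
shift in present tool axes [453.4  20.6   3.8]
```

>>> drive_tool(
  increments=[
    {"x": 10, "y": 1, "z": 0, "rx": 0, "ry": 0, "rz": -0.03, "claw": 1},
    {"x": 20, "y": 2, "z": 0, "rx": 0, "ry": 0, "rz": -0.03, "claw": 1},
    {"x": 30, "y": 5, "z": 0, "rx": 0, "ry": 0, "rz": -0.03, "claw": 1},
    {"x": 38, "y": 6, "z": 0, "rx": 0, "ry": 0, "rz": -0.028, "claw": 1},
    {"x": 38, "y": 6, "z": 0, "rx": 0, "ry": 0, "rz": 0, "claw": 1},
    {"x": 38, "y": 6, "z": 0, "rx": 0, "ry": 0, "rz": 0, "claw": 1},
    {"x": 38, "y": 6, "z": 0, "rx": 0, "ry": 0, "rz": 0, "claw": 1},
    {"x": 38, "y": 6, "z": 0, "rx": 0, "ry": 0, "rz": 0, "claw": 1},
  ],
)

```text
t: 15.68
tool_pos: [496.0, -40.3, 129.4]
eef_rot: [2.377, -2.053, -0.0]
wrist_force: [1.1, -0.1, -0.9]
finger_gap: 17.8
```

>>> drive_tool(
  increments=[
    {"x": 38, "y": 6, "z": 0, "rx": 0, "ry": 0, "rz": 0, "claw": 1},
    {"x": 38, "y": 6, "z": 0, "rx": 0, "ry": 0, "rz": 0, "claw": 1},
    {"x": 38, "y": 6, "z": 0, "rx": 0, "ry": 0, "rz": 0, "claw": 1},
    {"x": 34, "y": 5, "z": 0, "rx": 0, "ry": 0, "rz": 0, "claw": 1},
    {"x": 25, "y": 3, "z": 0, "rx": 0, "ry": 0, "rz": 0, "claw": 1},
    {"x": 15, "y": 0, "z": 0, "rx": 0, "ry": 0, "rz": 0, "claw": 1},
    {"x": 8, "y": 0, "z": 0, "rx": 0, "ry": 0, "rz": 0, "claw": 1},
    {"x": 0, "y": 0, "z": 0, "rx": 0, "ry": 0, "rz": 0, "claw": 1},
  ],
)

```text
t: 16.35
tool_pos: [499.6, -237.0, 129.1]
eef_rot: [-2.376, 2.056, -0.0]
wrist_force: [0.1, 1.4, -0.7]
finger_gap: 18.3
```

```bash
python3 look.py o2;python3 held.py opal a; python3 -c "
from h import *
goto(NOTCH['opal'],31,.145)"
```

```text
scene rod centre [ 574.6 -159.5] yaw -1.276 L 181 w 106 tcp [ 499.8 -233.5  129.2] n 170
top rod centre [ 504.7 -233.9] yaw -0.581 L 237 w 95 tcp [ 499.8 -233.5  129.2] n 383
t 16.55 pos [ 499.8 -233.5  129.2] yaw 0.149 tilt [-0.0002  0.0011] gap 18.1 F [ 0.3 -0.5 -1.2] q [ 0.58  0.33 -0.26  1.88  0.1   0.94 -1.15]
rz 0.004
shift in target tool axes [ 4.8  3.3 98.2]
shift in present tool axes [ 4.9  3.4 98.2]
```

View pics/o2.png

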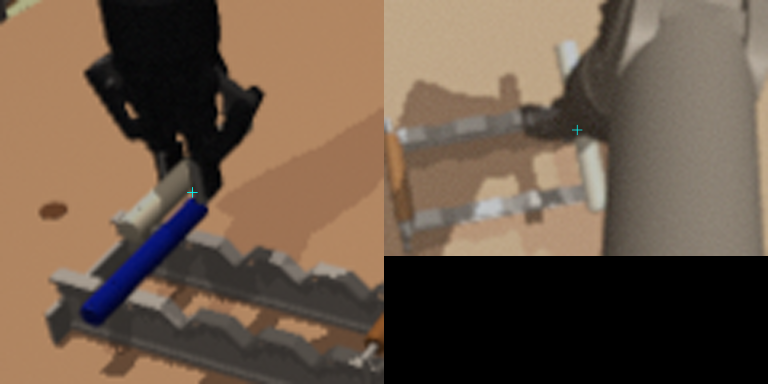

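>>> drive_tool(
  increments=[
    {"x": 3.5, "y": 2.5, "z": 10, "rx": 0, "ry": 0, "rz": 0.003, "claw": 1},
    {"x": 0, "y": 0, "z": 18, "rx": 0, "ry": 0, "rz": 0, "claw": 1},
    {"x": 0, "y": 0, "z": 18, "rx": 0, "ry": 0, "rz": 0, "claw": 1},
    {"x": 0, "y": 0, "z": 18, "rx": 0, "ry": 0, "rz": 0, "claw": 1},
    {"x": 0, "y": 0, "z": 12, "rx": 0, "ry": 0, "rz": 0, "claw": 1},
    {"x": 0, "y": 0, "z": 7, "rx": 0, "ry": 0, "rz": 0, "claw": 1},
    {"x": 0, "y": 0, "z": 0, "rx": 0, "ry": 0, "rz": 0, "claw": 1},
    {"x": 0, "y": 0, "z": 0, "rx": 0, "ry": 0, "rz": 0, "claw": 1},
  ],
)

```text
t: 17.22
tool_pos: [497.7, -239.7, 46.3]
eef_rot: [-2.375, 2.057, -0.0]
wrist_force: [-0.1, 0.2, -0.8]
finger_gap: 18.3
```

```bash
python3 look.py o3; python3 -c "
from h import *
goto(NOTCH['opal'],31,.145)"
```

```text
t 17.32 pos [ 498.4 -240.2   47.2] yaw 0.143 tilt [ 0.0018 -0.0009] gap 18.4 F [-0.3 -0.1 -1.3] q [ 0.57  0.44 -0.24  1.94  0.15  0.77 -1.19]
rz -0.002
shift in target tool axes [-1.6  0.9 16.2]
shift in present tool axes [-1.6  1.  16.2]
```

View pics/o3.png

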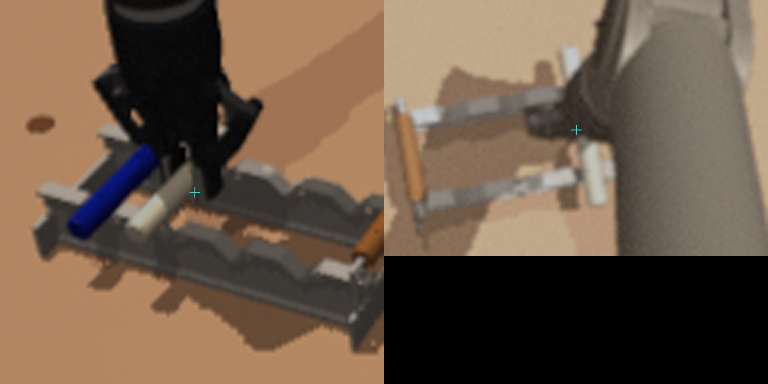

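>>> drive_tool(
  increments=[
    {"x": -1.5, "y": 0, "z": 3, "rx": 0, "ry": 0, "rz": 0, "claw": 1},
    {"x": 0, "y": 0, "z": 3, "rx": 0, "ry": 0, "rz": 0, "claw": 1},
    {"x": 0, "y": 0, "z": 3, "rx": 0, "ry": 0, "rz": 0, "claw": 1},
    {"x": 0, "y": 0, "z": 3, "rx": 0, "ry": 0, "rz": 0, "claw": 1},
    {"x": 0, "y": 0, "z": 1, "rx": 0, "ry": 0, "rz": 0, "claw": 1},
    {"x": 0, "y": 0, "z": 0.5, "rx": 0, "ry": 0, "rz": 0, "claw": 1},
    {"x": 0, "y": 0, "z": 0.5, "rx": 0, "ry": 0, "rz": 0, "claw": 1},
    {"x": 0, "y": 0, "z": 0, "rx": 0, "ry": 0, "rz": 0, "claw": 1},
  ],
)

```text
t: 17.98
tool_pos: [497.3, -238.5, 32.3]
eef_rot: [2.374, -2.057, 0.0]
wrist_force: [0.3, -0.1, -0.9]
finger_gap: 18.0
```

>>> drive_tool(
  increments=[
    {"x": 0, "y": 0, "z": 0.5, "rx": 0, "ry": 0, "rz": 0, "claw": 1},
    {"x": 0, "y": 0, "z": 0.5, "rx": 0, "ry": 0, "rz": 0, "claw": 1},
    {"x": 0, "y": 0, "z": 0.5, "rx": 0, "ry": 0, "rz": 0, "claw": 1},
    {"x": 0, "y": 0, "z": 0.5, "rx": 0, "ry": 0, "rz": 0, "claw": 1},
    {"x": 0, "y": 0, "z": 0, "rx": 0, "ry": 0, "rz": 0, "claw": 1},
    {"x": 0, "y": 0, "z": 0, "rx": 0, "ry": 0, "rz": 0, "claw": 1},
    {"x": 0, "y": 0, "z": 0, "rx": 0, "ry": 0, "rz": 0, "claw": 1},
    {"x": 0, "y": 0, "z": 0, "rx": 0, "ry": 0, "rz": 0, "claw": 1},
  ],
)

```text
t: 18.65
tool_pos: [497.5, -238.5, 31.3]
eef_rot: [2.374, -2.057, 0.001]
wrist_force: [-3.6, 0.4, 7.4]
finger_gap: 18.3
```

```bash
python3 -c "
from h import *
goto(NOTCH['opal'],31,.145)"
```

```text
t 18.65 pos [ 497.5 -238.5   31.3] yaw 0.143 tilt [ 0.0002 -0.0006] gap 18.3 F [-3.6  0.4  7.4] q [ 0.56  0.47 -0.24  1.95  0.16  0.74 -1.2 ]
rz -0.002
shift in target tool axes [0.1 0.3 0.3]
shift in present tool axes [0.1 0.3 0.3]
```

Same contact height and force as for cobalt. Releasing.

>>> drive_tool(
  increments=[
    {"x": 0, "y": 0, "z": 0, "rx": 0, "ry": 0, "rz": 0, "claw": 0.78},
    {"x": 0, "y": 0, "z": 0, "rx": 0, "ry": 0, "rz": 0, "claw": 0.74},
    {"x": 0, "y": 0, "z": 0, "rx": 0, "ry": 0, "rz": 0, "claw": 0.7},
    {"x": 0, "y": 0, "z": 0, "rx": 0, "ry": 0, "rz": 0, "claw": 0.6},
    {"x": 0, "y": 0, "z": 0, "rx": 0, "ry": 0, "rz": 0, "claw": 0.5},
    {"x": 0, "y": 0, "z": 0, "rx": 0, "ry": 0, "rz": 0, "claw": 0.5},
    {"x": 0, "y": 0, "z": 0, "rx": 0, "ry": 0, "rz": 0, "claw": 0.5},
    {"x": 0, "y": 0, "z": 0, "rx": 0, "ry": 0, "rz": 0, "claw": 0.5},
  ],
)

```text
t: 19.32
tool_pos: [497.2, -238.4, 30.2]
eef_rot: [2.374, -2.057, -0.0]
wrist_force: [0.7, -0.6, 0.0]
finger_gap: 42.8
```

>>> drive_tool(
  increments=[
    {"x": 0, "y": 0, "z": -10, "rx": 0, "ry": 0, "rz": 0, "claw": 0.5},
    {"x": 0, "y": 0, "z": -20, "rx": 0, "ry": 0, "rz": 0, "claw": 0.5},
    {"x": 0, "y": 0, "z": -30, "rx": 0, "ry": 0, "rz": 0, "claw": 0.5},
    {"x": 0, "y": 0, "z": -35, "rx": 0, "ry": 0, "rz": 0.03, "claw": 0.5},
    {"x": -30, "y": 0, "z": -10, "rx": 0, "ry": 0, "rz": 0.03, "claw": 0.5},
    {"x": -36, "y": 0, "z": 0, "rx": 0, "ry": 0, "rz": 0.03, "claw": 0.5},
    {"x": -38, "y": 0, "z": 0, "rx": 0, "ry": 0, "rz": 0.026, "claw": 0.5},
    {"x": -38, "y": 0, "z": 0, "rx": 0, "ry": 0, "rz": 0, "claw": 0.5},
  ],
)

```text
t: 19.98
tool_pos: [487.8, -95.8, 136.6]
eef_rot: [-2.248, 2.194, -0.003]
wrist_force: [0.9, 1.5, -0.7]
finger_gap: 42.7
```

```bash
python3 -c "
from h import *
goto(ROD['green'],100,.027)"
```

```text
t 19.98 pos [487.8 -95.8 136.6] yaw 0.024 tilt [ 0.0018 -0.0009] gap 42.7 F [ 0.9  1.5 -0.7] q [ 0.38  0.24 -0.32  2.    0.09  0.92 -1.53]
rz -0.003
shift in target tool axes [-365.2   -8.6   36.6]
shift in present tool axes [-365.2   -7.6   36.3]
```

>>> drive_tool(
  increments=[
    {"x": -38, "y": -1, "z": 0, "rx": 0, "ry": 0, "rz": 0, "claw": 0.5},
    {"x": -38, "y": -1, "z": 0, "rx": 0, "ry": 0, "rz": 0, "claw": 0.5},
    {"x": -38, "y": -1, "z": 0, "rx": 0, "ry": 0, "rz": 0, "claw": 0.5},
    {"x": -38, "y": -1, "z": 0, "rx": 0, "ry": 0, "rz": 0, "claw": 0.5},
    {"x": -38, "y": -1, "z": 0, "rx": 0, "ry": 0, "rz": 0, "claw": 0.5},
    {"x": -38, "y": -1, "z": 0, "rx": 0, "ry": 0, "rz": 0, "claw": 0.5},
    {"x": -38, "y": -1, "z": 0, "rx": 0, "ry": 0, "rz": 0, "claw": 0.5},
    {"x": -38, "y": -1, "z": 0, "rx": 0, "ry": 0, "rz": 0, "claw": 0.5},
  ],
)

```text
t: 20.65
tool_pos: [487.6, 209.1, 136.2]
eef_rot: [-2.25, 2.191, -0.002]
wrist_force: [1.0, 0.4, -0.6]
finger_gap: 43.0
```

>>> drive_tool(
  increments=[
    {"x": -30, "y": 0, "z": 0, "rx": 0, "ry": 0, "rz": -0.002, "claw": 0.5},
    {"x": -20, "y": 0, "z": 0, "rx": 0, "ry": 0, "rz": 0, "claw": 0.5},
    {"x": -11, "y": 0, "z": 10, "rx": 0, "ry": 0, "rz": 0, "claw": 0.5},
    {"x": -1, "y": 0, "z": 15, "rx": 0, "ry": 0, "rz": 0, "claw": 0.5},
    {"x": 0, "y": 0, "z": 10, "rx": 0, "ry": 0, "rz": 0, "claw": 0.5},
    {"x": 0, "y": 0, "z": 0, "rx": 0, "ry": 0, "rz": 0, "claw": 0.5},
    {"x": 0, "y": 0, "z": 0, "rx": 0, "ry": 0, "rz": 0, "claw": 0.5},
    {"x": 0, "y": 0, "z": 0, "rx": 0, "ry": 0, "rz": 0, "claw": 0.5},
  ],
)

```text
t: 21.32
tool_pos: [486.6, 268.7, 100.9]
eef_rot: [-2.251, 2.19, -0.001]
wrist_force: [0.6, -0.6, 0.1]
finger_gap: 43.1
```

```bash
python3 look.py g1; python3 -c "
from h import *
goto(ROD['green'],35,.027)
p=manip.read_camera('top');cv2.imwrite('pics/top2.png',cv2.resize(p['image'][130:220,250:390,::-1],None,fx=5,fy=5,interpolation=cv2.INTER_CUBIC))"
```

```text
t 21.42 pos [486.7 269.  101.1] yaw 0.028 tilt [0.0015 0.0003] gap 42.6 F [-1.   0.4 -0.2] q [-0.19  0.4  -0.48  1.89  0.23  0.91 -2.33]
rz 0.001
shift in target tool axes [-0.5  0.2 66.1]
shift in present tool axes [-0.5  0.3 66.1]
```

View pics/g1.png

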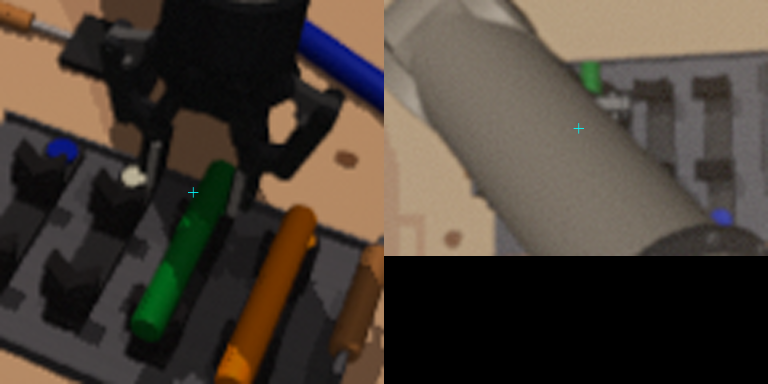

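View pics/top2.png

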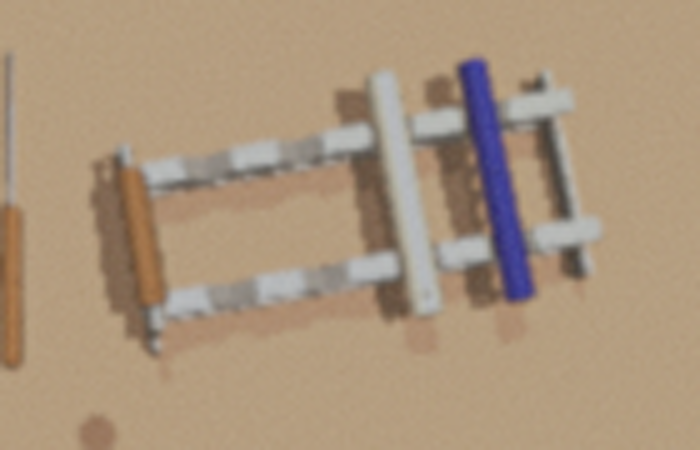

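Opal lies cleanly in notch 3, from (383,73) to (427,312). The fingers straddle green.

>>> drive_tool(
  increments=[
    {"x": -0.5, "y": 0, "z": 15, "rx": 0, "ry": 0, "rz": 0, "claw": 0.5},
    {"x": 0, "y": 0, "z": 15, "rx": 0, "ry": 0, "rz": 0, "claw": 0.5},
    {"x": 0, "y": 0, "z": 15, "rx": 0, "ry": 0, "rz": 0, "claw": 0.5},
    {"x": 0, "y": 0, "z": 12, "rx": 0, "ry": 0, "rz": 0, "claw": 0.5},
    {"x": 0, "y": 0, "z": 9, "rx": 0, "ry": 0, "rz": 0, "claw": 0.5},
    {"x": 0, "y": 0, "z": 0, "rx": 0, "ry": 0, "rz": 0, "claw": 0.5},
    {"x": 0, "y": 0, "z": 0, "rx": 0, "ry": 0, "rz": 0, "claw": 0.6},
    {"x": 0, "y": 0, "z": 0, "rx": 0, "ry": 0, "rz": 0, "claw": 0.66},
  ],
  grip_force=40,
)

```text
t: 22.13
tool_pos: [486.5, 270.2, 34.9]
eef_rot: [-2.252, 2.188, -0.001]
wrist_force: [0.3, -0.4, 0.0]
finger_gap: 28.9
```

>>> drive_tool(
  increments=[
    {"x": 0, "y": 0, "z": 0, "rx": 0, "ry": 0, "rz": 0, "claw": 0.7},
    {"x": 0, "y": 0, "z": 0, "rx": 0, "ry": 0, "rz": 0, "claw": 0.75},
    {"x": 0, "y": 0, "z": 0, "rx": 0, "ry": 0, "rz": 0, "claw": 0.8},
    {"x": 0, "y": 0, "z": 0, "rx": 0, "ry": 0, "rz": 0, "claw": 1},
    {"x": 0, "y": 0, "z": 0, "rx": 0, "ry": 0, "rz": 0, "claw": 1},
    {"x": 0, "y": 0, "z": 0, "rx": 0, "ry": 0, "rz": 0, "claw": 1},
    {"x": 0, "y": 0, "z": 0, "rx": 0, "ry": 0, "rz": 0, "claw": 1},
    {"x": 0, "y": 0, "z": 0, "rx": 0, "ry": 0, "rz": 0, "claw": 1},
  ],
)

```text
t: 22.8
tool_pos: [486.5, 270.6, 35.1]
eef_rot: [-2.252, 2.188, -0.0]
wrist_force: [-0.9, 1.7, 5.6]
finger_gap: 18.9
```

>>> drive_tool(
  increments=[
    {"x": 0, "y": 0, "z": -2, "rx": 0, "ry": 0, "rz": 0, "claw": 1},
    {"x": 0, "y": 0, "z": -3, "rx": 0, "ry": 0, "rz": 0, "claw": 1},
    {"x": 0, "y": 0, "z": -5, "rx": 0, "ry": 0, "rz": 0, "claw": 1},
    {"x": 0, "y": 0, "z": -10, "rx": 0, "ry": 0, "rz": 0, "claw": 1},
    {"x": 0, "y": 0, "z": -20, "rx": 0, "ry": 0, "rz": 0, "claw": 1},
    {"x": 0, "y": 0, "z": -25, "rx": 0, "ry": 0, "rz": 0, "claw": 1},
    {"x": 0, "y": 0, "z": -20, "rx": 0, "ry": 0, "rz": 0, "claw": 1},
    {"x": 0, "y": 0, "z": -10, "rx": 0, "ry": 0, "rz": 0, "claw": 1},
  ],
  grip_force=60,
)

```text
t: 23.47
tool_pos: [487.2, 270.6, 132.5]
eef_rot: [-2.25, 2.186, -0.002]
wrist_force: [0.0, -0.1, -1.2]
finger_gap: 17.9
```

```bash
python3 -c "
from h import *
goto(NOTCH['green'],128,.145)"
```

```text
t 23.47 pos [487.2 270.6 132.5] yaw 0.029 tilt [0.004  0.0019] gap 17.9 F [ 0.  -0.1 -1.2] q [-0.18  0.36 -0.5   1.86  0.21  0.97 -2.31]
rz -0.116
shift in target tool axes [449.5  63.7   4.5]
shift in present tool axes [453.8  11.1   3.6]
```

>>> drive_tool(
  increments=[
    {"x": 10, "y": 0, "z": 0, "rx": 0, "ry": 0, "rz": -0.03, "claw": 1},
    {"x": 20, "y": 1, "z": 0, "rx": 0, "ry": 0, "rz": -0.03, "claw": 1},
    {"x": 30, "y": 4, "z": 0, "rx": 0, "ry": 0, "rz": -0.03, "claw": 1},
    {"x": 38, "y": 5, "z": 0, "rx": 0, "ry": 0, "rz": -0.027, "claw": 1},
    {"x": 38, "y": 5, "z": 0, "rx": 0, "ry": 0, "rz": 0, "claw": 1},
    {"x": 38, "y": 5, "z": 0, "rx": 0, "ry": 0, "rz": 0, "claw": 1},
    {"x": 38, "y": 5, "z": 0, "rx": 0, "ry": 0, "rz": 0, "claw": 1},
    {"x": 38, "y": 5, "z": 0, "rx": 0, "ry": 0, "rz": 0, "claw": 1},
  ],
)

```text
t: 24.13
tool_pos: [486.3, 15.9, 129.4]
eef_rot: [2.377, -2.053, 0.0]
wrist_force: [1.1, 0.0, -0.7]
finger_gap: 18.2
```

>>> drive_tool(
  increments=[
    {"x": 38, "y": 6, "z": 0, "rx": 0, "ry": 0, "rz": 0, "claw": 1},
    {"x": 38, "y": 6, "z": 0, "rx": 0, "ry": 0, "rz": 0, "claw": 1},
    {"x": 38, "y": 5, "z": 0, "rx": 0, "ry": 0, "rz": 0, "claw": 1},
    {"x": 34, "y": 3, "z": 0, "rx": 0, "ry": 0, "rz": 0, "claw": 1},
    {"x": 25, "y": 1, "z": 0, "rx": 0, "ry": 0, "rz": 0, "claw": 1},
    {"x": 17, "y": 0, "z": 0, "rx": 0, "ry": 0, "rz": 0, "claw": 1},
    {"x": 9, "y": 0, "z": 0, "rx": 0, "ry": 0, "rz": 0, "claw": 1},
    {"x": 1, "y": 0, "z": 0, "rx": 0, "ry": 0, "rz": 0, "claw": 1},
  ],
)

```text
t: 24.8
tool_pos: [494.9, -185.0, 129.1]
eef_rot: [2.374, -2.057, 0.0]
wrist_force: [-0.6, 0.4, -0.7]
finger_gap: 18.3
```

```bash
python3 look.py g2;python3 held.py green a; python3 -c "
from h import *
goto(NOTCH['green'],31,.145)"
```

```text
scene rod centre [ 500.9 -185. ] yaw 0.216 L 145 w 21 tcp [ 495.2 -181.2  129.2] n 230
top rod centre [ 503.2 -178.5] yaw 0.121 L 125 w 8 tcp [ 495.2 -181.   129.2] n 36
t 25.0 pos [ 495.2 -181.   129.2] yaw 0.149 tilt [-0.0004  0.0009] gap 18.4 F [-0.2 -0.3 -0.3] q [ 0.53  0.3  -0.31  1.93  0.11  0.93 -1.25]
rz 0.004
shift in target tool axes [ 1.4  6.3 98.2]
shift in present tool axes [ 1.5  6.3 98.2]
```

View pics/g2.png

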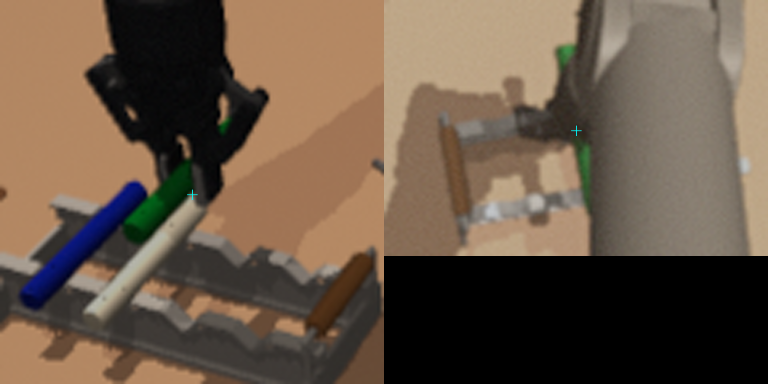

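>>> drive_tool(
  increments=[
    {"x": 0, "y": 5.5, "z": 10, "rx": 0, "ry": 0, "rz": 0.003, "claw": 1},
    {"x": 0, "y": 0, "z": 18, "rx": 0, "ry": 0, "rz": 0, "claw": 1},
    {"x": 0, "y": 0, "z": 18, "rx": 0, "ry": 0, "rz": 0, "claw": 1},
    {"x": 0, "y": 0, "z": 18, "rx": 0, "ry": 0, "rz": 0, "claw": 1},
    {"x": 0, "y": 0, "z": 12, "rx": 0, "ry": 0, "rz": 0, "claw": 1},
    {"x": 0, "y": 0, "z": 7, "rx": 0, "ry": 0, "rz": 0, "claw": 1},
    {"x": 0, "y": 0, "z": 0, "rx": 0, "ry": 0, "rz": 0, "claw": 1},
    {"x": 0, "y": 0, "z": 0, "rx": 0, "ry": 0, "rz": 0, "claw": 1},
  ],
)

```text
t: 25.67
tool_pos: [489.9, -183.5, 46.3]
eef_rot: [2.375, -2.057, -0.0]
wrist_force: [1.1, 0.8, -0.5]
finger_gap: 18.1
```

```bash
python3 look.py g3; python3 -c "
from h import *
goto(NOTCH['green'],31,.145)"
```

```text
t 25.77 pos [ 490.7 -183.9   47.2] yaw 0.143 tilt [ 0.0018 -0.0007] gap 18.0 F [ 0.5  0.1 -0.3] q [ 0.51  0.41 -0.28  2.    0.16  0.75 -1.3 ]
rz -0.002
shift in target tool axes [-0.8  1.4 16.2]
shift in present tool axes [-0.9  1.4 16.2]
```

View pics/g3.png

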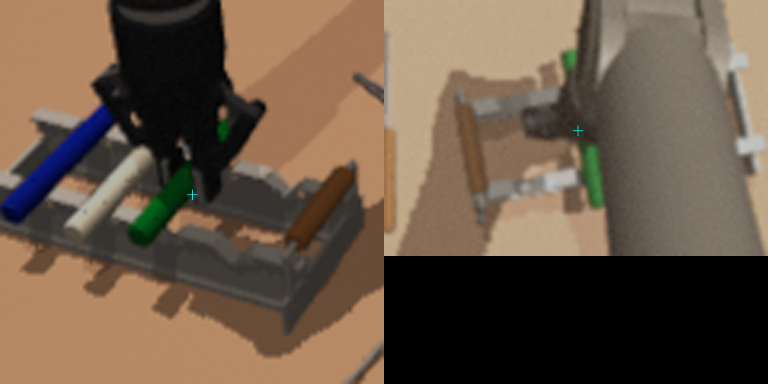

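>>> drive_tool(
  increments=[
    {"x": -1, "y": 0.5, "z": 3, "rx": 0, "ry": 0, "rz": 0, "claw": 1},
    {"x": 0, "y": 0, "z": 3, "rx": 0, "ry": 0, "rz": 0, "claw": 1},
    {"x": 0, "y": 0, "z": 3, "rx": 0, "ry": 0, "rz": 0, "claw": 1},
    {"x": 0, "y": 0, "z": 3, "rx": 0, "ry": 0, "rz": 0, "claw": 1},
    {"x": 0, "y": 0, "z": 1, "rx": 0, "ry": 0, "rz": 0, "claw": 1},
    {"x": 0, "y": 0, "z": 0.5, "rx": 0, "ry": 0, "rz": 0, "claw": 1},
    {"x": 0, "y": 0, "z": 0.5, "rx": 0, "ry": 0, "rz": 0, "claw": 1},
    {"x": 0, "y": 0, "z": 0, "rx": 0, "ry": 0, "rz": 0, "claw": 1},
  ],
)

```text
t: 26.43
tool_pos: [489.2, -182.9, 32.2]
eef_rot: [2.374, -2.057, -0.0]
wrist_force: [-0.2, 0.7, -0.3]
finger_gap: 18.2
```

>>> drive_tool(
  increments=[
    {"x": 0, "y": 0, "z": 0.5, "rx": 0, "ry": 0, "rz": 0, "claw": 1},
    {"x": 0, "y": 0, "z": 0.5, "rx": 0, "ry": 0, "rz": 0, "claw": 1},
    {"x": 0, "y": 0, "z": 0.5, "rx": 0, "ry": 0, "rz": 0, "claw": 1},
    {"x": 0, "y": 0, "z": 0.5, "rx": 0, "ry": 0, "rz": 0, "claw": 1},
    {"x": 0, "y": 0, "z": 0, "rx": 0, "ry": 0, "rz": 0, "claw": 1},
    {"x": 0, "y": 0, "z": 0, "rx": 0, "ry": 0, "rz": 0, "claw": 1},
    {"x": 0, "y": 0, "z": 0, "rx": 0, "ry": 0, "rz": 0, "claw": 1},
    {"x": 0, "y": 0, "z": 0, "rx": 0, "ry": 0, "rz": 0, "claw": 1},
  ],
)

```text
t: 27.1
tool_pos: [489.4, -183.1, 31.3]
eef_rot: [2.375, -2.056, 0.001]
wrist_force: [-3.1, 1.1, 6.8]
finger_gap: 17.6
```

```bash
python3 -c "
from h import *
goto(NOTCH['green'],31,.145)"
```

```text
t 27.1 pos [ 489.4 -183.1   31.3] yaw 0.143 tilt [ 0.0003 -0.0008] gap 17.6 F [-3.1  1.1  6.8] q [ 0.5   0.43 -0.28  2.02  0.17  0.72 -1.31]
rz -0.002
shift in target tool axes [0.2 0.2 0.3]
shift in present tool axes [0.2 0.2 0.3]
```

>>> drive_tool(
  increments=[
    {"x": 0, "y": 0, "z": 0, "rx": 0, "ry": 0, "rz": 0, "claw": 0.78},
    {"x": 0, "y": 0, "z": 0, "rx": 0, "ry": 0, "rz": 0, "claw": 0.74},
    {"x": 0, "y": 0, "z": 0, "rx": 0, "ry": 0, "rz": 0, "claw": 0.7},
    {"x": 0, "y": 0, "z": 0, "rx": 0, "ry": 0, "rz": 0, "claw": 0.6},
    {"x": 0, "y": 0, "z": 0, "rx": 0, "ry": 0, "rz": 0, "claw": 0.5},
    {"x": 0, "y": 0, "z": 0, "rx": 0, "ry": 0, "rz": 0, "claw": 0.5},
    {"x": 0, "y": 0, "z": 0, "rx": 0, "ry": 0, "rz": 0, "claw": 0.5},
    {"x": 0, "y": 0, "z": 0, "rx": 0, "ry": 0, "rz": 0, "claw": 0.5},
  ],
)

```text
t: 27.77
tool_pos: [489.2, -182.9, 30.2]
eef_rot: [2.374, -2.057, -0.0]
wrist_force: [-0.5, -0.8, -0.1]
finger_gap: 42.7
```

>>> drive_tool(
  increments=[
    {"x": 0, "y": 0, "z": -10, "rx": 0, "ry": 0, "rz": 0, "claw": 0.5},
    {"x": 0, "y": 0, "z": -20, "rx": 0, "ry": 0, "rz": 0, "claw": 0.5},
    {"x": 0, "y": 0, "z": -30, "rx": 0, "ry": 0, "rz": 0, "claw": 0.5},
    {"x": 0, "y": 0, "z": -35, "rx": 0, "ry": 0, "rz": 0.03, "claw": 0.5},
    {"x": -30, "y": -4, "z": -10, "rx": 0, "ry": 0, "rz": 0.03, "claw": 0.5},
    {"x": -36, "y": -4, "z": 0, "rx": 0, "ry": 0, "rz": 0.03, "claw": 0.5},
    {"x": -38, "y": -4, "z": 0, "rx": 0, "ry": 0, "rz": 0.026, "claw": 0.5},
    {"x": -38, "y": -1, "z": 0, "rx": 0, "ry": 0, "rz": 0, "claw": 0.5},
  ],
)

```text
t: 28.43
tool_pos: [493.3, -39.0, 136.8]
eef_rot: [-2.247, 2.193, -0.003]
wrist_force: [1.3, 0.5, 0.3]
finger_gap: 42.0
```

```bash
python3 -c "
from h import *
goto(ROD['amber'],100,.027)"
```

```text
t 28.43 pos [493.3 -39.  136.8] yaw 0.024 tilt [ 0.0025 -0.0005] gap 42.0 F [1.3 0.5 0.3] q [ 0.32  0.24 -0.37  2.    0.11  0.92 -1.66]
rz -0.003
shift in target tool axes [-364.4  -15.6   36.8]
shift in present tool axes [-364.5  -14.6   36.6]
```

>>> drive_tool(
  increments=[
    {"x": -38, "y": -2, "z": 0, "rx": 0, "ry": 0, "rz": 0, "claw": 0.5},
    {"x": -38, "y": -2, "z": 0, "rx": 0, "ry": 0, "rz": 0, "claw": 0.5},
    {"x": -38, "y": -2, "z": 0, "rx": 0, "ry": 0, "rz": 0, "claw": 0.5},
    {"x": -38, "y": -2, "z": 0, "rx": 0, "ry": 0, "rz": 0, "claw": 0.5},
    {"x": -38, "y": -2, "z": 0, "rx": 0, "ry": 0, "rz": 0, "claw": 0.5},
    {"x": -38, "y": -2, "z": 0, "rx": 0, "ry": 0, "rz": 0, "claw": 0.5},
    {"x": -38, "y": -2, "z": 0, "rx": 0, "ry": 0, "rz": 0, "claw": 0.5},
    {"x": -38, "y": -1, "z": 0, "rx": 0, "ry": 0, "rz": 0, "claw": 0.5},
  ],
)

```text
t: 29.1
tool_pos: [499.6, 265.8, 136.2]
eef_rot: [-2.25, 2.191, -0.001]
wrist_force: [0.8, -0.8, 0.3]
finger_gap: 42.7
```

>>> drive_tool(
  increments=[
    {"x": -30, "y": 0, "z": 0, "rx": 0, "ry": 0, "rz": -0.002, "claw": 0.5},
    {"x": -20, "y": 0, "z": 0, "rx": 0, "ry": 0, "rz": 0, "claw": 0.5},
    {"x": -11, "y": 0, "z": 10, "rx": 0, "ry": 0, "rz": 0, "claw": 0.5},
    {"x": -1, "y": 0, "z": 15, "rx": 0, "ry": 0, "rz": 0, "claw": 0.5},
    {"x": 0, "y": 0, "z": 10, "rx": 0, "ry": 0, "rz": 0, "claw": 0.5},
    {"x": 0, "y": 0, "z": 0, "rx": 0, "ry": 0, "rz": 0, "claw": 0.5},
    {"x": 0, "y": 0, "z": 0, "rx": 0, "ry": 0, "rz": 0, "claw": 0.5},
    {"x": 0, "y": 0, "z": 0, "rx": 0, "ry": 0, "rz": 0, "claw": 0.5},
  ],
)

```text
t: 29.77
tool_pos: [498.5, 324.9, 100.5]
eef_rot: [2.251, -2.191, 0.001]
wrist_force: [-0.3, -0.3, 0.0]
finger_gap: 42.9
```

```bash
python3 look.py a1; python3 -c "
from h import *
goto(ROD['amber'],35,.027)
p=manip.read_camera('top');cv2.imwrite('pics/top3.png',cv2.resize(p['image'][130:220,250:390,::-1],None,fx=5,fy=5,interpolation=cv2.INTER_CUBIC))"
```

```text
t 29.87 pos [498.6 325.6 101.1] yaw 0.028 tilt [0.0013 0.0003] gap 42.6 F [ 0.5  0.9 -0.8] q [-0.27  0.47 -0.5   1.79  0.27  0.95 -2.42]
rz 0.001
shift in target tool axes [-0.1 -0.4 66.1]
shift in present tool axes [-0.1 -0.3 66.1]
```

View pics/a1.png

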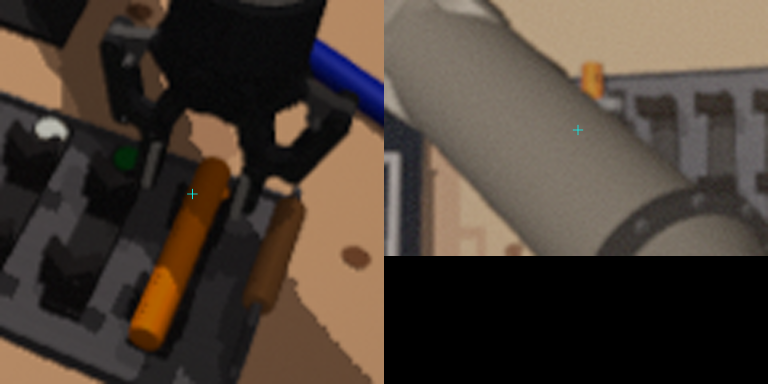

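View pics/top3.png

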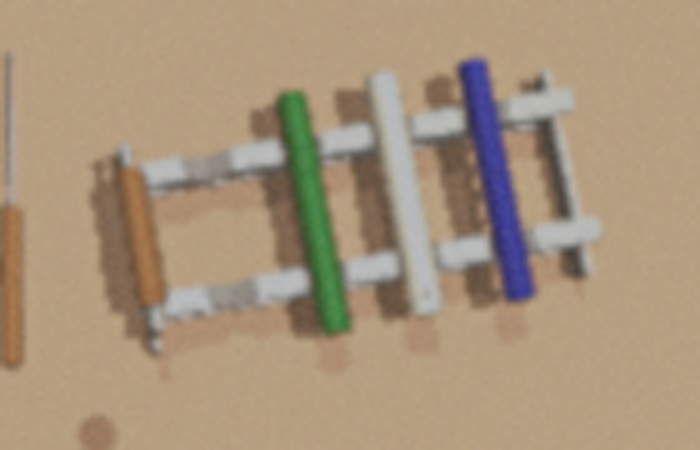

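Top: green lies cleanly in notch 2. Amber has the tray handle as its neighbour, so I'll check the knuckle clearance over the grip before descending.

```bash
cat > prof.py <<'E'
from h import *
import sys
s=manip.state(); t=s["tool_pos"]; p=manip.read_camera("scene"); k=8
c=proj(p,t+[0,0,40])[0]; x0,y0=int(c[0]-45),int(c[1]-36)
im=cv2.resize(p["image"][y0:y0+72,x0:x0+95,::-1],None,fx=k,fy=k,interpolation=cv2.INTER_CUBIC)
im=np.clip(im.astype(float)*1.7,0,255).astype(np.uint8)
P=lambda y,z:tuple(np.int32((proj(p,t+[0.027*-y+10,y,z])[0]-[x0,y0]+.5)*k))
for y,col in((41,(0,255,0)),(59,(0,255,255)),(-41,(0,255,0)),(21,(255,0,0))):
    cv2.line(im,P(y,0),P(y,80),col,1)
for z in(0,20,40,46,60): cv2.line(im,P(-60,z),P(60,z),(255,0,255) if z in(40,46) else (255,255,0),1)
cv2.imwrite(f"pics/{sys.argv[1]}.png",im)
E
python3 prof.py pr1
```

```text
(no output)
```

View pics/pr1.png

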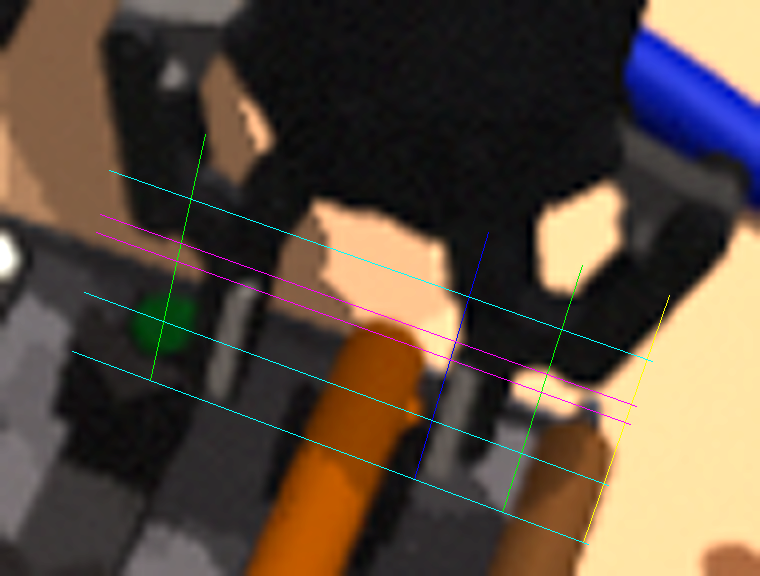

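The linkage's lowest edge sits about 46 mm above the TCP, right over the grip. With the usual grasp height that leaves only 0–4 mm above the handle. I'll grip amber 7 mm higher, nearer the fingertips.

>>> drive_tool(
  increments=[
    {"x": 0, "y": 0, "z": 15, "rx": 0, "ry": 0, "rz": 0, "claw": 0.5},
    {"x": 0, "y": 0, "z": 15, "rx": 0, "ry": 0, "rz": 0, "claw": 0.5},
    {"x": 0, "y": 0, "z": 12, "rx": 0, "ry": 0, "rz": 0, "claw": 0.5},
    {"x": 0, "y": 0, "z": 9, "rx": 0, "ry": 0, "rz": 0, "claw": 0.5},
    {"x": 0, "y": 0, "z": 5, "rx": 0, "ry": 0, "rz": 0, "claw": 0.5},
    {"x": 0, "y": 0, "z": 3, "rx": 0, "ry": 0, "rz": 0, "claw": 0.5},
    {"x": 0, "y": 0, "z": 0, "rx": 0, "ry": 0, "rz": 0, "claw": 0.5},
    {"x": 0, "y": 0, "z": 0, "rx": 0, "ry": 0, "rz": 0, "claw": 0.5},
  ],
  grip_force=40,
)

```text
t: 30.63
tool_pos: [498.1, 326.3, 41.6]
eef_rot: [-2.253, 2.189, -0.0]
wrist_force: [0.8, 0.1, 0.7]
finger_gap: 42.6
```

```bash
python3 prof.py pr2;python3 -c "
from h import *
goto(ROD['amber'],42,.027)"
```

```text
t 30.68 pos [498.3 326.4  41.8] yaw 0.029 tilt [0.001  0.0006] gap 42.7 F [-0.2 -0.4  0.7] q [-0.29  0.54 -0.47  1.83  0.32  0.84 -2.46]
rz 0.002
shift in target tool axes [ 0.7 -0.7 -0.2]
shift in present tool axes [ 0.7 -0.7 -0.2]
```

View pics/pr2.png

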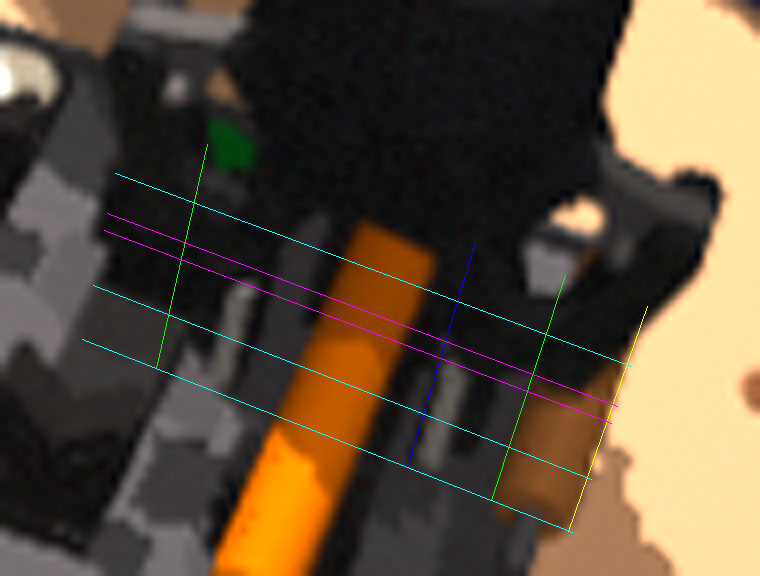

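No contact force. Closing.

>>> drive_tool(
  increments=[
    {"x": 0, "y": 0, "z": 0, "rx": 0, "ry": 0, "rz": 0, "claw": 0.6},
    {"x": 0, "y": 0, "z": 0, "rx": 0, "ry": 0, "rz": 0, "claw": 0.66},
    {"x": 0, "y": 0, "z": 0, "rx": 0, "ry": 0, "rz": 0, "claw": 0.7},
    {"x": 0, "y": 0, "z": 0, "rx": 0, "ry": 0, "rz": 0, "claw": 0.75},
    {"x": 0, "y": 0, "z": 0, "rx": 0, "ry": 0, "rz": 0, "claw": 0.8},
    {"x": 0, "y": 0, "z": 0, "rx": 0, "ry": 0, "rz": 0, "claw": 1},
    {"x": 0, "y": 0, "z": 0, "rx": 0, "ry": 0, "rz": 0, "claw": 1},
    {"x": 0, "y": 0, "z": 0, "rx": 0, "ry": 0, "rz": 0, "claw": 1},
  ],
)

```text
t: 31.35
tool_pos: [498.0, 326.9, 41.7]
eef_rot: [-2.253, 2.188, 0.0]
wrist_force: [-0.3, 2.1, 3.0]
finger_gap: 18.2
```

>>> drive_tool(
  increments=[
    {"x": 0, "y": 0, "z": 0, "rx": 0, "ry": 0, "rz": 0, "claw": 1},
    {"x": 0, "y": 0, "z": 0, "rx": 0, "ry": 0, "rz": 0, "claw": 1},
    {"x": 0, "y": 0, "z": -1, "rx": 0, "ry": 0, "rz": 0, "claw": 1},
    {"x": 0, "y": 0, "z": -1, "rx": 0, "ry": 0, "rz": 0, "claw": 1},
    {"x": 0, "y": 0, "z": -2, "rx": 0, "ry": 0, "rz": 0, "claw": 1},
    {"x": 0, "y": 0, "z": -2, "rx": 0, "ry": 0, "rz": 0, "claw": 1},
    {"x": 0, "y": 0, "z": 0, "rx": 0, "ry": 0, "rz": 0, "claw": 1},
    {"x": 0, "y": 0, "z": 0, "rx": 0, "ry": 0, "rz": 0, "claw": 1},
  ],
  grip_force=60,
)

```text
t: 32.02
tool_pos: [497.7, 325.1, 47.0]
eef_rot: [2.252, -2.189, 0.001]
wrist_force: [-0.9, -0.7, -2.0]
finger_gap: 17.8
```

```bash
python3 prof.py pr3;python3 -c "
from h import *
goto(ROD['amber'],42,.027)"
```

```text
t 32.07 pos [497.7 325.3  47. ] yaw 0.028 tilt [-0.0005 -0.0011] gap 17.9 F [ 0.1 -0.3 -1. ] q [-0.29  0.54 -0.47  1.83  0.31  0.85 -2.46]
rz 0.001
shift in target tool axes [-0.4 -1.3  5. ]
shift in present tool axes [-0.4 -1.3  5. ]
```

View pics/pr3.png

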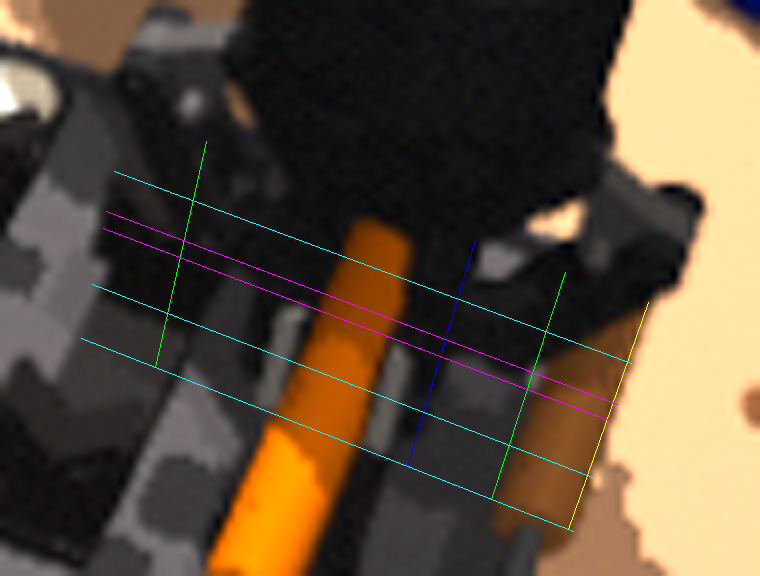

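Held firmly (1 N weight, gap 18). Lifting.

>>> drive_tool(
  increments=[
    {"x": 0, "y": 0, "z": -3, "rx": 0, "ry": 0, "rz": 0, "claw": 1},
    {"x": 0, "y": 0, "z": -7, "rx": 0, "ry": 0, "rz": 0, "claw": 1},
    {"x": 0, "y": 0, "z": -15, "rx": 0, "ry": 0, "rz": 0, "claw": 1},
    {"x": 0, "y": 0, "z": -20, "rx": 0, "ry": 0, "rz": 0, "claw": 1},
    {"x": 0, "y": 0, "z": -20, "rx": 0, "ry": 0, "rz": 0, "claw": 1},
    {"x": 0, "y": 0, "z": -15, "rx": 0, "ry": 0, "rz": 0, "claw": 1},
    {"x": 0, "y": 0, "z": -7, "rx": 0, "ry": 0, "rz": 0, "claw": 1},
    {"x": 0, "y": 0, "z": -3, "rx": 0, "ry": 0, "rz": 0, "claw": 1},
  ],
)

```text
t: 32.73
tool_pos: [498.5, 326.6, 139.1]
eef_rot: [-2.251, 2.187, -0.001]
wrist_force: [-0.2, 0.5, -0.9]
finger_gap: 18.2
```

```bash
python3 -c "
from h import *
goto(NOTCH['amber'],135,.145)"
```

```text
t 32.73 pos [498.5 326.6 139.1] yaw 0.029 tilt [0.0026 0.0013] gap 18.2 F [-0.2  0.5 -0.9] q [-0.25  0.42 -0.51  1.76  0.24  1.02 -2.4 ]
rz -0.116
shift in target tool axes [447.2  82.9   4.1]
shift in present tool axes [453.8  30.6   3.4]
```

>>> drive_tool(
  increments=[
    {"x": 10, "y": 2, "z": 0, "rx": 0, "ry": 0, "rz": -0.03, "claw": 1},
    {"x": 20, "y": 4, "z": 0, "rx": 0, "ry": 0, "rz": -0.03, "claw": 1},
    {"x": 30, "y": 6, "z": 0, "rx": 0, "ry": 0, "rz": -0.03, "claw": 1},
    {"x": 37, "y": 7, "z": 0, "rx": 0, "ry": 0, "rz": -0.026, "claw": 1},
    {"x": 38, "y": 7, "z": 0, "rx": 0, "ry": 0, "rz": 0, "claw": 1},
    {"x": 38, "y": 7, "z": 0, "rx": 0, "ry": 0, "rz": 0, "claw": 1},
    {"x": 38, "y": 7, "z": 0, "rx": 0, "ry": 0, "rz": 0, "claw": 1},
    {"x": 38, "y": 7, "z": 0, "rx": 0, "ry": 0, "rz": 0, "claw": 1},
  ],
)

```text
t: 33.4
tool_pos: [480.5, 71.3, 136.6]
eef_rot: [2.376, -2.054, -0.001]
wrist_force: [0.8, 0.3, -0.9]
finger_gap: 17.7
```

>>> drive_tool(
  increments=[
    {"x": 38, "y": 7, "z": 0, "rx": 0, "ry": 0, "rz": 0, "claw": 1},
    {"x": 38, "y": 7, "z": 0, "rx": 0, "ry": 0, "rz": 0, "claw": 1},
    {"x": 38, "y": 7, "z": 0, "rx": 0, "ry": 0, "rz": 0, "claw": 1},
    {"x": 34, "y": 4, "z": 0, "rx": 0, "ry": 0, "rz": 0, "claw": 1},
    {"x": 25, "y": 3, "z": 0, "rx": 0, "ry": 0, "rz": 0, "claw": 1},
    {"x": 16, "y": 1, "z": 0, "rx": 0, "ry": 0, "rz": 0, "claw": 1},
    {"x": 9, "y": 0, "z": 0, "rx": 0, "ry": 0, "rz": 0, "claw": 1},
    {"x": 1, "y": 0, "z": 0, "rx": 0, "ry": 0, "rz": 0, "claw": 1},
  ],
)

```text
t: 34.07
tool_pos: [481.2, -129.6, 136.7]
eef_rot: [2.372, -2.058, -0.001]
wrist_force: [-0.6, 0.4, -1.2]
finger_gap: 18.1
```

```bash
python3 look.py a2; python3 -c "
from h import *
goto(NOTCH['amber'],38,.145)"
```

```text
t 34.17 pos [ 481.5 -126.7  136.9] yaw 0.146 tilt [-0.0009  0.0009] gap 18.2 F [ 0.3 -0.4 -0.3] q [ 0.47  0.24 -0.35  1.99  0.1   0.93 -1.35]
rz 0.001
shift in target tool axes [ 1.1  0.6 98.9]
shift in present tool axes [ 1.2  0.5 98.9]
```

View pics/a2.png

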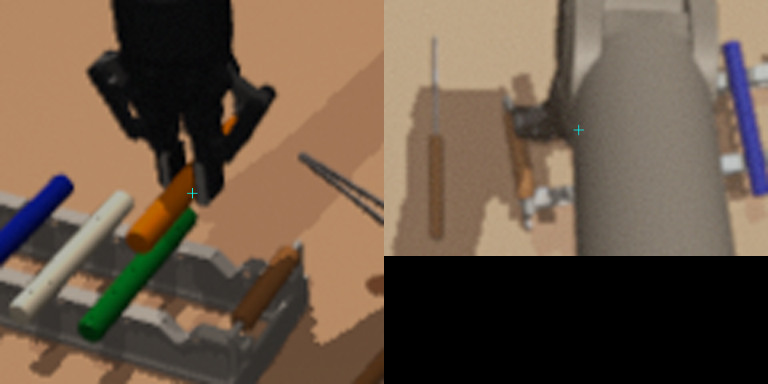

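>>> drive_tool(
  increments=[
    {"x": 0, "y": 0, "z": 10, "rx": 0, "ry": 0, "rz": 0, "claw": 1},
    {"x": 0, "y": 0, "z": 18, "rx": 0, "ry": 0, "rz": 0, "claw": 1},
    {"x": 0, "y": 0, "z": 18, "rx": 0, "ry": 0, "rz": 0, "claw": 1},
    {"x": 0, "y": 0, "z": 18, "rx": 0, "ry": 0, "rz": 0, "claw": 1},
    {"x": 0, "y": 0, "z": 12, "rx": 0, "ry": 0, "rz": 0, "claw": 1},
    {"x": 0, "y": 0, "z": 7, "rx": 0, "ry": 0, "rz": 0, "claw": 1},
    {"x": 0, "y": 0, "z": 0, "rx": 0, "ry": 0, "rz": 0, "claw": 1},
    {"x": 0, "y": 0, "z": 0, "rx": 0, "ry": 0, "rz": 0, "claw": 1},
  ],
)

```text
t: 34.83
tool_pos: [481.7, -126.7, 54.1]
eef_rot: [-2.378, 2.053, 0.001]
wrist_force: [0.1, -0.3, -0.9]
finger_gap: 18.0
```

```bash
python3 look.py a3; python3 -c "
from h import *
goto(NOTCH['amber'],38,.145)"
```

```text
t 34.93 pos [ 482.5 -127.4   55. ] yaw 0.146 tilt [ 0.0016 -0.0003] gap 18.2 F [-0.3 -0.6 -0.4] q [ 0.45  0.36 -0.32  2.06  0.17  0.75 -1.41]
rz 0.001
shift in target tool axes [ 0.3  1.5 17. ]
shift in present tool axes [ 0.3  1.5 17. ]
```

View pics/a3.png

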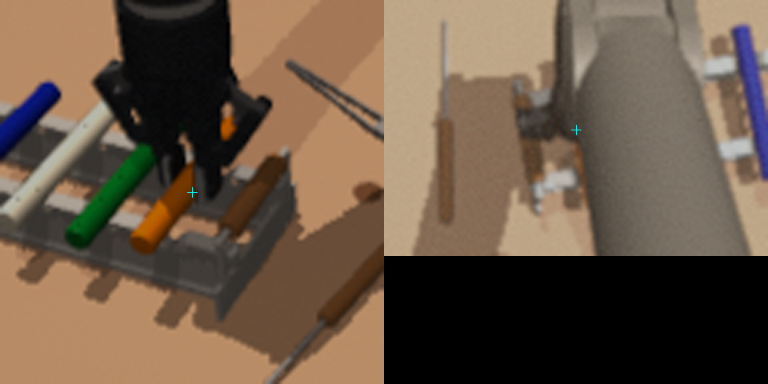

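>>> drive_tool(
  increments=[
    {"x": 0, "y": 0.5, "z": 3, "rx": 0, "ry": 0, "rz": 0, "claw": 1},
    {"x": 0, "y": 0, "z": 3, "rx": 0, "ry": 0, "rz": 0, "claw": 1},
    {"x": 0, "y": 0, "z": 3, "rx": 0, "ry": 0, "rz": 0, "claw": 1},
    {"x": 0, "y": 0, "z": 3, "rx": 0, "ry": 0, "rz": 0, "claw": 1},
    {"x": 0, "y": 0, "z": 1, "rx": 0, "ry": 0, "rz": 0, "claw": 1},
    {"x": 0, "y": 0, "z": 0.5, "rx": 0, "ry": 0, "rz": 0, "claw": 1},
    {"x": 0, "y": 0, "z": 0.5, "rx": 0, "ry": 0, "rz": 0, "claw": 1},
    {"x": 0, "y": 0, "z": 0, "rx": 0, "ry": 0, "rz": 0, "claw": 1},
  ],
)

```text
t: 35.6
tool_pos: [481.2, -127.9, 40.2]
eef_rot: [2.376, -2.055, 0.0]
wrist_force: [-0.2, -1.3, -0.8]
finger_gap: 18.3
```

>>> drive_tool(
  increments=[
    {"x": 0, "y": 0, "z": 0.5, "rx": 0, "ry": 0, "rz": 0, "claw": 1},
    {"x": 0, "y": 0, "z": 0.5, "rx": 0, "ry": 0, "rz": 0, "claw": 1},
    {"x": 0, "y": 0, "z": 0.5, "rx": 0, "ry": 0, "rz": 0, "claw": 1},
    {"x": 0, "y": 0, "z": 0.5, "rx": 0, "ry": 0, "rz": 0, "claw": 1},
    {"x": 0, "y": 0, "z": 0.5, "rx": 0, "ry": 0, "rz": 0, "claw": 1},
    {"x": 0, "y": 0, "z": 0, "rx": 0, "ry": 0, "rz": 0, "claw": 1},
    {"x": 0, "y": 0, "z": 0, "rx": 0, "ry": 0, "rz": 0, "claw": 1},
    {"x": 0, "y": 0, "z": 0, "rx": 0, "ry": 0, "rz": 0, "claw": 1},
  ],
)

```text
t: 36.27
tool_pos: [481.3, -127.7, 38.0]
eef_rot: [2.377, -2.055, 0.0]
wrist_force: [-0.9, 0.4, 1.9]
finger_gap: 18.0
```

```bash
python3 prof.py pr4; python3 -c "
from h import *
goto(NOTCH['amber'],38,.145)"
```

```text
t 36.32 pos [ 481.3 -127.7   38. ] yaw 0.145 tilt [ 0.0001 -0.0001] gap 18.1 F [-2.3  0.2  3.8] q [ 0.44  0.39 -0.32  2.07  0.18  0.71 -1.42]
rz 0.0
shift in target tool axes [ 0.2  0.2 -0. ]
shift in present tool axes [ 0.2  0.2 -0. ]
```

View pics/pr4.png

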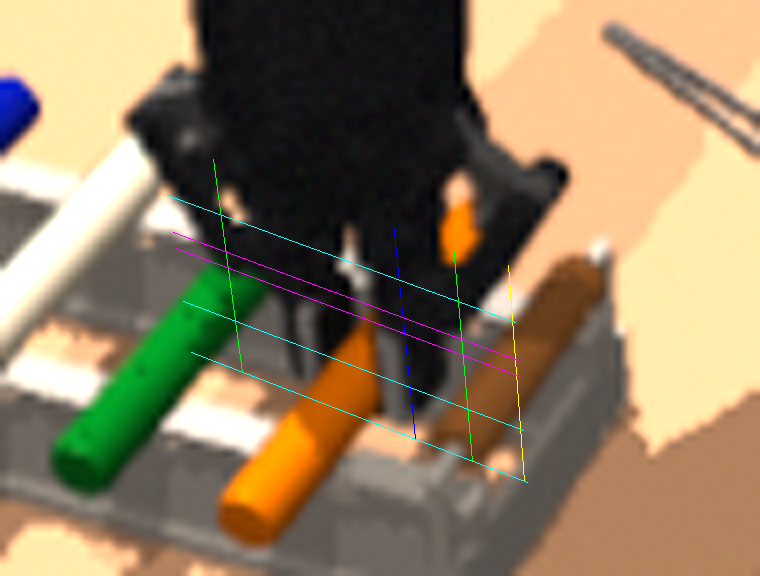

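Rod touches at TCP 38.0, as expected. I'll release with a smaller opening beside the handle.

>>> drive_tool(
  increments=[
    {"x": 0, "y": 0, "z": 0, "rx": 0, "ry": 0, "rz": 0, "claw": 0.78},
    {"x": 0, "y": 0, "z": 0, "rx": 0, "ry": 0, "rz": 0, "claw": 0.74},
    {"x": 0, "y": 0, "z": 0, "rx": 0, "ry": 0, "rz": 0, "claw": 0.7},
    {"x": 0, "y": 0, "z": 0, "rx": 0, "ry": 0, "rz": 0, "claw": 0.65},
    {"x": 0, "y": 0, "z": 0, "rx": 0, "ry": 0, "rz": 0, "claw": 0.58},
    {"x": 0, "y": 0, "z": 0, "rx": 0, "ry": 0, "rz": 0, "claw": 0.55},
    {"x": 0, "y": 0, "z": 0, "rx": 0, "ry": 0, "rz": 0, "claw": 0.55},
    {"x": 0, "y": 0, "z": 0, "rx": 0, "ry": 0, "rz": 0, "claw": 0.55},
  ],
)

```text
t: 36.98
tool_pos: [481.2, -127.9, 37.8]
eef_rot: [2.376, -2.055, 0.0]
wrist_force: [0.4, 0.7, -0.2]
finger_gap: 38.3
```

>>> drive_tool(
  increments=[
    {"x": 0, "y": 0, "z": -8, "rx": 0, "ry": 0, "rz": 0, "claw": 0.55},
    {"x": 0, "y": 0, "z": -15, "rx": 0, "ry": 0, "rz": 0, "claw": 0.55},
    {"x": 0, "y": 0, "z": -25, "rx": 0, "ry": 0, "rz": 0, "claw": 0.55},
    {"x": 0, "y": 0, "z": -35, "rx": 0, "ry": 0, "rz": 0, "claw": 0.55},
    {"x": -20, "y": 0, "z": -30, "rx": 0, "ry": 0, "rz": 0, "claw": 0.55},
    {"x": -38, "y": 0, "z": 0, "rx": 0, "ry": 0, "rz": 0, "claw": 0.55},
    {"x": -38, "y": 0, "z": 0, "rx": 0, "ry": 0, "rz": 0, "claw": 0.55},
    {"x": -38, "y": 0, "z": 0, "rx": 0, "ry": 0, "rz": 0, "claw": 0.55},
  ],
)

```text
t: 37.65
tool_pos: [462.1, 5.9, 152.3]
eef_rot: [-2.374, 2.056, -0.004]
wrist_force: [1.2, 1.0, -0.4]
finger_gap: 38.8
```

>>> drive_tool(
  increments=[
    {"x": -38, "y": 0, "z": 0, "rx": 0, "ry": 0, "rz": 0, "claw": 0.55},
    {"x": -38, "y": 0, "z": 0, "rx": 0, "ry": 0, "rz": 0, "claw": 0.55},
    {"x": -38, "y": 0, "z": 0, "rx": 0, "ry": 0, "rz": 0, "claw": 0.55},
    {"x": -30, "y": 0, "z": 0, "rx": 0, "ry": 0, "rz": 0, "claw": 0.55},
    {"x": -15, "y": 0, "z": 0, "rx": 0, "ry": 0, "rz": 0, "claw": 0.55},
    {"x": 0, "y": 0, "z": 0, "rx": 0, "ry": 0, "rz": 0, "claw": 0.55},
    {"x": 0, "y": 0, "z": 0, "rx": 0, "ry": 0, "rz": 0, "claw": 0.55},
    {"x": 0, "y": 0, "z": 0, "rx": 0, "ry": 0, "rz": 0, "claw": 0.55},
  ],
)

```text
t: 38.32
tool_pos: [439.1, 160.8, 150.9]
eef_rot: [2.374, -2.056, 0.001]
wrist_force: [0.0, 0.0, 0.4]
finger_gap: 38.3
```

```bash
python3 - <<'E'
from h import *
q=(493.2,-211,.145)
for n in("top","scene"):
    p=manip.read_camera(n)
    y0,y1,x0,x1=(130,220,250,390) if n=="top" else (155,245,100,245)
    cv2.imwrite(f"pics/fin_{n}.png",cv2.resize(p["image"][y0:y1,x0:x1,::-1],None,fx=5,fy=5,interpolation=cv2.INTER_CUBIC))
    for l in["amber","green","opal","cobalt"]:
        for d in manip.regions_of(p,"rod_"+l)[:2]:
            c,a,L,w=fitrod(p,d["region"],52 if n=="top" else 53); v=c-q[:2]
            print(n,l,round(d["conf"],2),"in rack",np.round([v[0]*np.cos(q[2])+v[1]*np.sin(q[2]),-v[0]*np.sin(q[2])+v[1]*np.cos(q[2])],1),"yaw err",round(a-q[2],3),"L",round(L))
goto((500,0))
E
```

```text
top amber 0.57 in rack [-0.6 83. ] yaw err 0.01 L 142
top green 0.87 in rack [-1.4 26.6] yaw err -0.001 L 145
top opal 0.7 in rack [  0.3 -28.9] yaw err 0.012 L 141
top cobalt 0.79 in rack [-175.1  572.6] yaw err 0.988 L 188
top cobalt 0.71 in rack [ -0.6 -85.5] yaw err -0.006 L 145
scene amber 0.95 in rack [ 3.5 85.4] yaw err 0.014 L 157
scene opal 0.87 in rack [  4.9 -26.6] yaw err 0.019 L 154
scene cobalt 0.92 in rack [  3.4 -81.4] yaw err -0.004 L 151
scene cobalt 0.57 in rack [-125.5  578.8] yaw err 0.968 L 190
t 38.82 pos [438.9 161.9 150.7] yaw 0.144 tilt [-0.0001 -0.0002] gap 38.2 F [-0.   0.8  0.7] q [ 0.07  0.19 -0.57  2.04  0.12  0.95 -1.99]
shift in present tool axes [169.  -37.1   0. ]
```

View pics/fin_top.png

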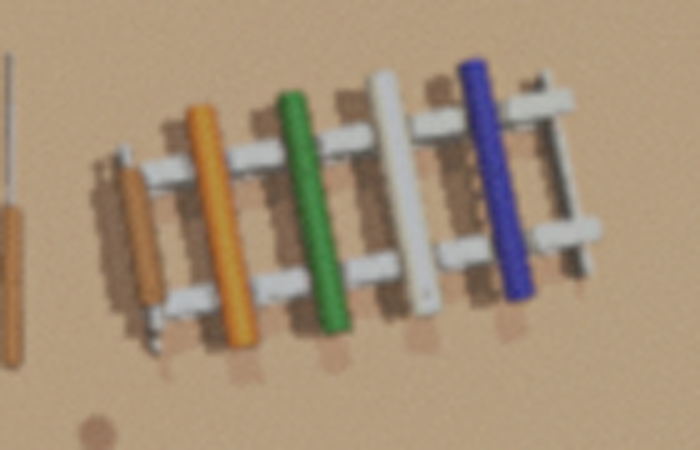

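View pics/fin_scene.png

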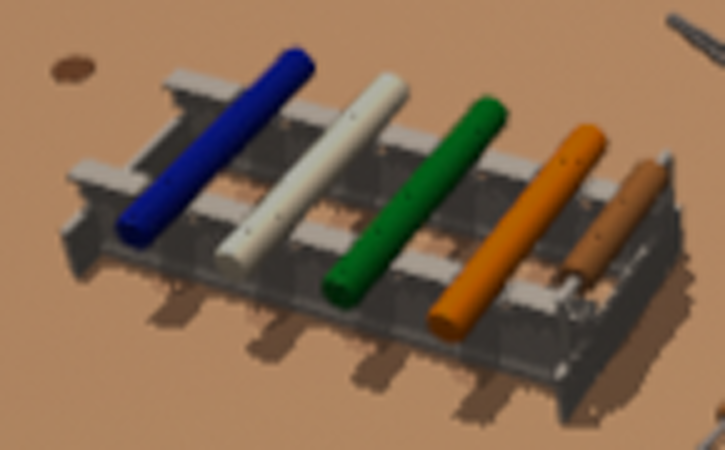

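All four rods lie in their notches, in order and centred. The arm is clear, at TCP height 150 mm and away from everything. Handing in.

```bash
python3 -c "
from bench import manip
print(manip.close_job())"
```

```text
the job is handed in; nothing more can be done
None
```

All four rods are in the kiln rack and the job was handed in at about 39 s. Counted from the handles, the order is amber, green, opal, cobalt, matching the tray. Each rod was lowered until it touched the notch (4–7 N) and only then released.

**Last checks:**
- **Top camera:** all four rods are within about 1.5 mm of their notch lines and of centre lengthwise. Their angles are within 0.012 rad of the rack's x.
- **Scene camera:** it agrees in position to within about 5 mm and 0.02 rad. The lengthwise part of that is a constant offset of 3–5 mm, because the rods' end caps are in view. The network missed green in the last scene picture, but the picture itself shows it seated.
- **Arm:** it stands clear, with no force on the wrist.

**Handle clearance:** before the last rod, a picture showed that the gripper's linkage would clear the wooden handle by only 0–4 mm. I gripped amber 7 mm nearer the fingertips, and no contact with either handle showed in the forces.

The fingers read a gap of about 18 mm on the 20 mm rods throughout. I took this as a reading bias, since every rod was held firmly.

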